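# Set the recipe stand's column to its mark and lock the cam lever one-handed

### The arm

A 6-joint arm with a two-finger parallel gripper is mounted at the origin on a cart in front of the work surface, level with it; the furniture and walls round the work are solid. World frame = base frame: x ahead of the robot, y to its left, z up, the work surface at z = 0. Lengths are in m, angles in rad, forces in N, time in s.
With the tool pointing down it reaches from about 0.25 to 0.775 m from the base axis. Payload 4 kg.
Tool frame: the origin (TCP) lies between the finger pads, 19 mm behind the fingertips; this is the grasp point; y points along the fingers, z is the direction in which the jaws open and shut, and the axes are right-handed (so a half turn about y gives the same grasp; the last joint's range is limited). The gripper opens to 85 mm and grips with 20 to 120 N. Pads are 22 mm wide; open, the fingers measure 114 mm over their backs; the gripper's body (76 mm by 85 mm) begins 54 mm behind the grasp point. The pads swing forward as they close: fully open they stand 13 mm farther back than shut.
Start: joints at [1.05, 0.087, 1.371, -0, 1.684, -0.103], TCP at [0.223, 0.503, 0.25] pointing down, gripper open.
Joint ranges: [-3.1, 3.1], [-0.76, 2.03], [0.27, 2.55], [-1.08, 4.22], [0.17, 2.65], [-2.57, 2.57]. Speed limits (rad/s): [2.79, 2.79, 3.14, 3.14, 3.14, 3.14].

### API

Orientations are given as a unit quaternion [w, x, y, z].
In Python, from rig import r, snapshot gives the robot as it stands. The module is installed in compiled form; this text tells all that it offers.
- The arm moves only by the tool step_arm, never from a script. Its argument "motion" is a list of rows, each a list of 3 entries, a list of its own where there are three numbers: the turn, a rotation vector about the tool's x, y, z in degrees, then the shift along the tool's x, y, z in m, then the closure in counts, from 0 (fully open) to 255 (shut). In form: [[[ax, ay, az], [tx, ty, tz], hand], ...]. A call has 1 to 8 rows; each row shifts and turns the commanded pose from where the row before left it, along the tool's axes as they then stand; what a row does not reach is not made up. A row lasts 1/12 s, in which the tool goes at most 41.7 mm and 7.16 degrees, less where a joint would pass 70% of its speed; a pose out of reach is approached as far as the arm can. A call is refused whole if a number of a shift passes 0.0417 or a number of a turn 7.16, either way. A call with a gripper value outside its range is refused whole. The fingers move at their own pace and stop on an object; "squeeze" is the grip in N (left out, the last holds). Time passes only in rows, so rows that do not move let the fingers close. It gives the time, the measured TCP pose, the force and the opening at its end, in the units of the state.
- r.read_state(): the state, without advancing time (a new reading comes with each control period).
- snapshot(name): name is "side" or "top" or "wrist"; returns a dict with "img" (480x640x3 uint8, red, green, blue), "depth" (480x640 float32, m along the optical axis (not along the pixel's ray), 0 where there is no reading), "fx", "fy", "cx", "cy" (pixels), "R" (3x3) and "t" (3): a world point X has camera coordinates R X + t. Camera axes: x right, y down, z forward; pixel columns grow to the right and rows downward; lengths in m; the calibration is good to about 2 mm. A picture is of the moment at which its call begins.
- r.job_done(): hands the job in, once; it reports no verdict.
The state is a dict: "clock": time; "joint_positions": joint angles; "joint_velocities": joint speeds; "joint_torque": joint torques, N m; "tcp_pos": TCP position; "tool_rot": TCP orientation; "wrist_force": force on the tool from outside, world axes, zero at the start; "ft_torque": the same for the moment, N m; "gripper_width": finger opening in m.
Only numpy, scipy, OpenCV 4.12 (cv2) and the standard library are available. Lean on these libraries where they do the work, as an engineer would, in place of code of your own. Each camera call takes 0.05 s, during which the arm holds its last target.

### The job

Set up the recipe stand: take the steel column with the wooden head out of the utensil block and lower it into the stand's tube until the lower edge of its red band is level with the top of the orange cam ring. Keep hold of it there, because it drops if you let go, and turn the hand about the column so that a finger sweeps the orange lever clockwise (seen from above) fully closed. Finish while still holding the column at its mark; leave everything else where it stands.

Things in the scene. Friction and masses are not known exactly. Their poses are not given: they have to be found in the camera images.
- stand: recipe stand: dark round foot 110 mm across, loose, 1.8 kg, with an upright tube and black collar on its axis, 112 mm tall to the top of the orange cam ring on the collar. Bore 15 mm wide (17 mm inside the ring), straight down the axis to a floor 92 mm below the ring's top. Origin: centre of the underside; z up, x away from the robot at yaw 0
- collar_top (a point): centre of the mouth of the bore, level with the top of the orange cam ring, 112 mm above the worktop
- cam_lever (a joint): angle of the orange cam lever about the stand's axis: 0 = closed (hard stop), about 1 rad = open as found (stop at 1.1). Closes clockwise seen from above, stays where left, takes about 0.06 N m, a little more at the end, where the cam presses a rubber shoe on the column. Closed, it stands over the collar's white line, 2.97 rad counter-clockwise from the stand's x axis
- lever_paddle (a point): point on the lever's upright paddle, 145 mm above the worktop, 32 mm from the stand's axis. The paddle is a plate 7 mm thick (along its travel), standing radially from 22 to 42 mm off the axis and rising 41 mm above the ring's top: a finger that holds the column's head at the mark meets its side when the hand turns
- column: steel stem 13 mm in diameter, 100 mm long, lower end chamfered 3 mm, with a round wooden head 32 mm in diameter and 34 mm tall on top; 0.14 kg; may be gripped at any yaw and turns freely with the hand. Red band 5 mm wide, its lower edge 72 mm above the lower end, 28 mm under the head. Origin: centre of the stem's lower end; z toward the head
- column_head (a point): on the column's axis inside the wooden head, 114 mm above the stem's lower end, 14 mm above the head's underside: put the TCP here, so that the fingertips reach a little below the head and meet the lever's paddle
- column_mark (a point): the length mark: centre of the column at the lower edge of the red band, 72 mm above the stem's lower end
- utensil_block: fixed wooden block 160 x 60 x 62 mm with three round holes 50 mm deep in a row along its x axis, at -52, 0 and +52 mm; the column stands in one of the outer two, the honey dipper in the other (close the fingers along the block's y axis). Origin: centre of the underside
- honey_dipper: wooden honey dipper 130 mm long standing in the block, grooved head 30 mm across on top; leave it. Origin: its lower end
- spice_jar: tall spice jar, 42 mm across, 106 mm tall; leave it. Origin: centre of the underside
- spice_pot: white jar with a brass-coloured lid, 44 mm across, 95 mm tall; leave it. Origin: centre of the underside
- salt: small white dish, 63 mm across, 24 mm tall; leave it. Origin: centre of the underside
- kitchen_timer: green kitchen timer, 62 mm across, 52 mm tall; leave it. Origin: centre of the underside
- glass: drinking glass on a cork coaster, 81 mm across, 91 mm tall; leave it. Origin: centre of the underside
Not all that is in view belongs to the job. What is shaped like the column but green, purple or turquoise is not meant.

How it is judged:
By the outcome, as a careful person would: the job done as asked, in the order asked, and still so for the second after the job is handed in, while the arm keeps its last pose, push and grip.
It also fails if it takes over 54 s, if anything falls off the work surface, if the arm or the gripper's body presses on something with over 40 N, if the wrist force passes 120 N, or if a joint passes its speed limit or range.

## Working session

There is one attempt and no reset: what is moved stays moved. The work goes in short steps, Python scripts to look and compute and a tool call to move; the robot and the scene stay as the last step left them, time stands still between calls to the robot, and variables do not carry over. Pictures are saved under pics/ and viewed, and the job is handed in when it is done.

Besides the shell and the picture viewer there is one more tool, called after ">>>" in YAML: its name, and indented under it one key for each argument. step_arm: Moves the arm, as the interface text tells. Its arguments: {"type":"object","properties":{"motion":{"type":"array"},"squeeze":{"type":"number"}},"required":["motion"]}

```bash
mkdir -p pics; python3 - <<'E'
from rig import r, snapshot
import cv2,numpy as np,pickle
s=r.read_state();print({k:np.round(v,4).tolist() for k,v in s.items()})
for n in["side","top","wrist"]:
    d=snapshot(n);pickle.dump(d,open(f"{n}.pkl","wb"));cv2.imwrite(f"pics/{n}0.png",d["img"][:,:,::-1])
    print(n,d["fx"],d["cx"],d["cy"],np.round(d["R"],3).tolist(),np.round(d["t"],3))
E
```

```text
{'clock': 0.0, 'joint_positions': [1.0499, 0.088, 1.3723, -0.0, 1.6836, -0.1031], 'joint_velocities': [0.0004, 0.0006, 0.0009, -0.0025, -0.0002, 0.0007], 'joint_torque': [-0.001, -35.1864, -31.327, -0.0002, 0.0108, -0.0], 'tcp_pos': [0.2229, 0.5023, 0.2488], 'tool_rot': [-0.6909, 0.6925, -0.1469, 0.1464], 'wrist_force': [-0.0101, -0.2995, 0.5732], 'ft_torque': [0.004, -0.0036, 0.0248], 'gripper_width': 0.0855}
side 510.85805008454025 318.0604691673905 243.98572259336407 [[-0.996, -0.087, -0.011], [-0.033, 0.485, -0.874], [0.081, -0.87, -0.486]] [0.627 0.162 0.938]
top 447.70424121183277 319.7559967455076 237.6575100063805 [[-0.002, -1.0, -0.014], [-0.984, 0.004, -0.181], [0.181, 0.014, -0.983]] [-0.101  0.616  0.853]
wrist 406.0219764688953 320.44375821433573 238.3541449182147 [[0.406, 0.914, -0.002], [0.873, -0.388, 0.295], [0.268, -0.122, -0.956]] [-0.549 -0.037  0.381]
```

View pics/side0.png

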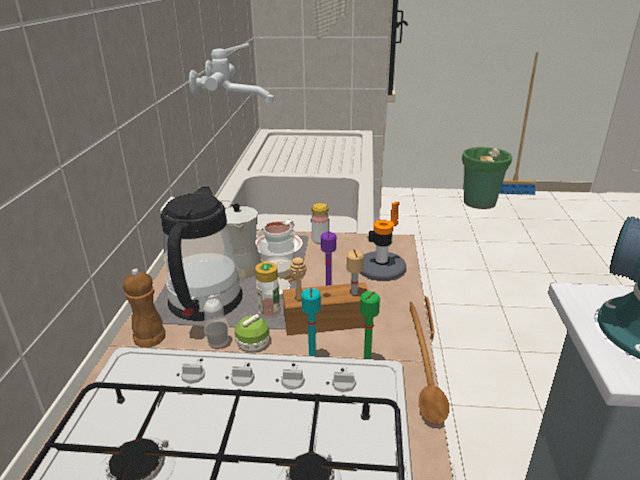

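View pics/top0.png

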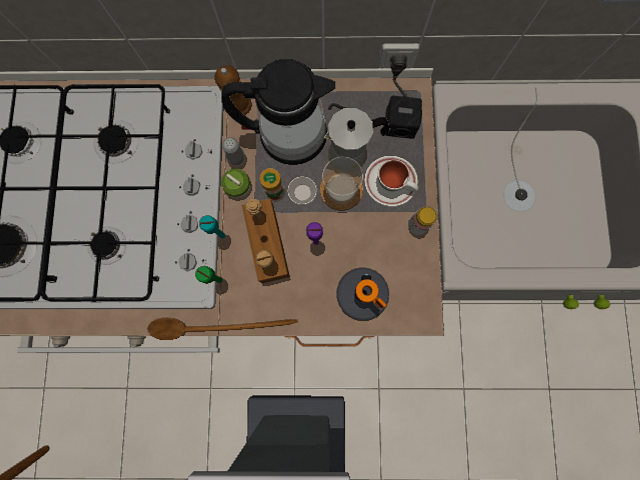

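View pics/wrist0.png

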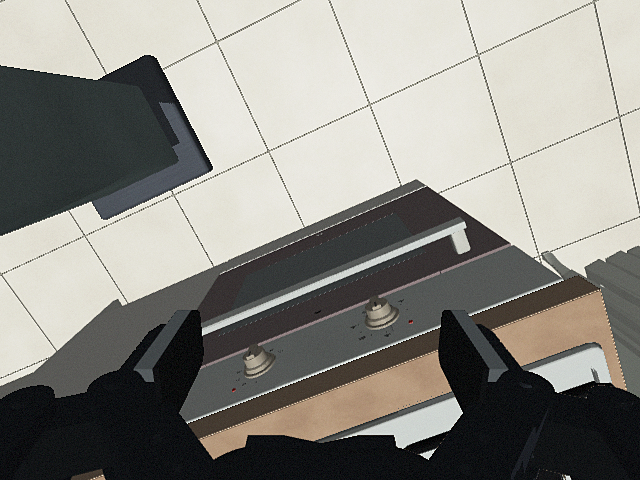

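```bash
cat >h.py <<'E'
import numpy as np,cv2,pickle
def cloud(d):
    v,u=np.mgrid[0:480,0:640];z=d["depth"].astype(float)
    P=np.stack([(u-d["cx"])/d["fx"]*z,(v-d["cy"])/d["fy"]*z,z],-1)
    W=(P-d["t"])@d["R"]; W[z==0]=np.nan
    return W
def proj(d,X):
    c=d["R"]@np.asarray(X)+d["t"]; return np.array([d["fx"]*c[0]/c[2]+d["cx"],d["fy"]*c[1]/c[2]+d["cy"]])
def circ(P):
    A=np.c_[2*P,np.ones(len(P))];s=np.linalg.lstsq(A,(P**2).sum(1),rcond=None)[0];return s[:2],np.sqrt(s[2]+s[:2]@s[:2])
E
python3 - <<'E'
from h import *
for n in["top","side"]:
    d=pickle.load(open(n+".pkl","rb"));W=cloud(d)
    hsv=cv2.cvtColor(d["img"],cv2.COLOR_RGB2HSV)
    np.save(n+"W.npy",W)
    box={"top":(235,190,400,330),"side":(250,190,430,345)}[n]
    a,b,c,e=box
    cv2.imwrite(f"pics/{n}z.png",cv2.resize(d["img"][b:e,a:c,::-1],None,fx=4,fy=4,interpolation=cv2.INTER_CUBIC))
    m=(hsv[...,0]<14)&(hsv[...,1]>210)&(hsv[...,2]>140)&(W[...,2]>.08)&(W[...,2]<.2)
    P=W[m];print(n,"orange",len(P),P.min(0),P.max(0))
    for zz in np.arange(.08,.17,.01):
        q=P[(P[:,2]>zz)&(P[:,2]<=zz+.01)]
        if len(q):print(round(zz,3),len(q),q.mean(0).round(4),q.min(0).round(4),q.max(0).round(4))
d=pickle.load(open("top.pkl","rb"));W=cloud(d)
for u,v in[(265,257),(265,262),(254,206),(260,240),(275,270),(280,275)]:print(u,v,W[v,u].round(4))
E
```

```text
top orange 9 [ 0.48990026 -0.20851684  0.10857776] [ 0.52524851 -0.17099366  0.15093368]
0.1 5 [ 0.5164 -0.1894  0.1092] [ 0.4975 -0.2049  0.1086] [ 0.5252 -0.173   0.11  ]
0.11 3 [ 0.5184 -0.1829  0.1106] [ 0.5123 -0.2029  0.1105] [ 0.5233 -0.171   0.1106]
0.15 1 [ 0.4899 -0.2085  0.1509] [ 0.4899 -0.2085  0.1509] [ 0.4899 -0.2085  0.1509]
side orange 47 [ 0.47579078 -0.2114603   0.09661108] [ 0.52483743 -0.16568872  0.15274319]
0.09 4 [ 0.4999 -0.1814  0.0983] [ 0.4767 -0.2115  0.0966] [ 0.5119 -0.1675  0.0999]
0.1 17 [ 0.5049 -0.1773  0.107 ] [ 0.4818 -0.2061  0.1001] [ 0.5248 -0.1657  0.1097]
0.11 10 [ 0.4884 -0.1972  0.1142] [ 0.4818 -0.2075  0.1108] [ 0.5062 -0.1752  0.1199]
0.12 6 [ 0.484  -0.2068  0.1237] [ 0.4782 -0.2089  0.1213] [ 0.4889 -0.2044  0.1295]
0.13 3 [ 0.4868 -0.2057  0.1336] [ 0.4853 -0.2062  0.1312] [ 0.4877 -0.2051  0.1381]
0.14 5 [ 0.4877 -0.2062  0.1451] [ 0.4861 -0.2073  0.1408] [ 0.4884 -0.2054  0.1495]
0.15 2 [ 0.4821 -0.2091  0.1521] [ 0.4758 -0.2106  0.1515] [ 0.4885 -0.2075  0.1527]
265 257 [ 0.5646 -0.0045  0.1436]
265 262 [ 0.5552 -0.005   0.1459]
254 206 [0.6604 0.018  0.1429]
260 240 [0.611  0.0178 0.0601]
275 270 [ 0.5499 -0.0138  0.062 ]
280 275 [ 0.5403 -0.0235  0.0581]
```

View pics/topz.png

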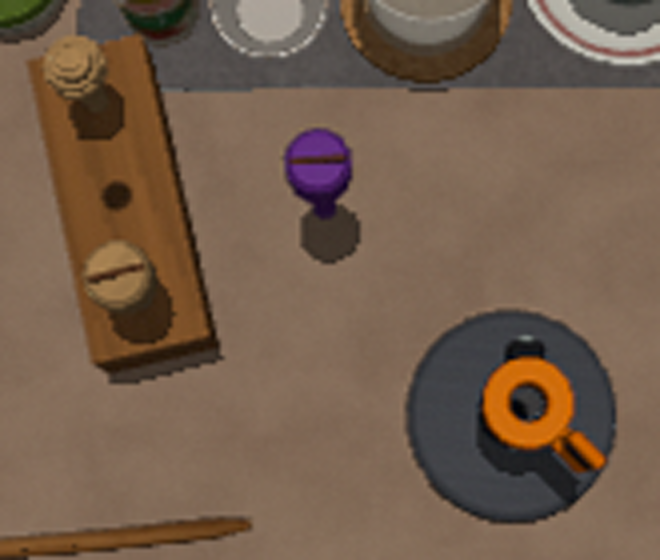

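View pics/sidez.png

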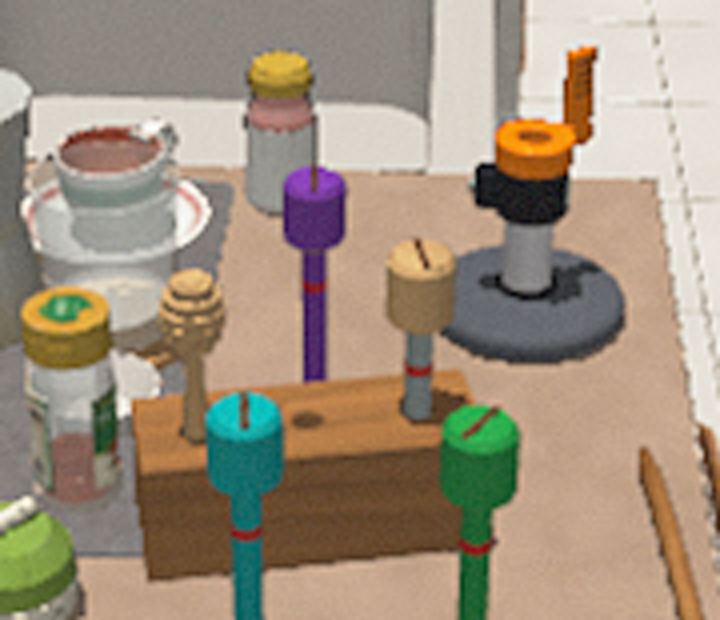

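```bash
python3 - <<'E'
from h import *
d=pickle.load(open("top.pkl","rb"));W=cloud(d);hsv=cv2.cvtColor(d["img"],cv2.COLOR_RGB2HSV)
# block top
z=W[...,2]
m=(z>.056)&(z<.066)&(W[...,0]>.5)&(W[...,0]<.72)&(abs(W[...,1])<.09)
m=cv2.morphologyEx(m.astype(np.uint8),cv2.MORPH_OPEN,np.ones((3,3)))>0
m=cv2.connectedComponentsWithStats(m.astype(np.uint8))
for i in range(1,m[0]):
  if m[2][i,4]>100: 
    P=W[m[1]==i]; print(m[2][i],cv2.minAreaRect(P[:,:2].astype(np.float32)*1000),P[:,2].mean())
# column head: top
def heads(lo,hi,x0,x1,y0,y1):
    m=(z>lo)&(z<hi)&(W[...,0]>x0)&(W[...,0]<x1)&(W[...,1]>y0)&(W[...,1]<y1)
    P=W[m];print(len(P),P.min(0).round(4),P.max(0).round(4),((P.min(0)+P.max(0))/2).round(4),P.mean(0).round(4));return P
P=heads(.138,.15,.52,.6,-.05,.03); print(cv2.minEnclosingCircle(P[:,:2].astype(np.float32)*1000))
heads(.12,.15,.62,.7,-.01,.05)
# foot
P=heads(.012,.035,.42,.6,-.28,-.1);print(cv2.minEnclosingCircle(P[:,:2].astype(np.float32)*1000),np.median(P[:,2]))
P=heads(.1,.118,.46,.55,-.24,-.15);print(cv2.minEnclosingCircle(P[:,:2].astype(np.float32)*1000))
P=heads(.12,.16,.44,.58,-.26,-.12)
print(d["img"][275:310:2,350:392:2].tolist()[8][::3])
E
```

```text
[ 242  199   45   81 1798] ((614.0200805664062, 10.553882598876953), (160.43943786621094, 60.34528732299805), 13.407258987426758) 0.06083051313587447
233 [ 0.5485 -0.0169  0.1381] [0.5782 0.014  0.1487] [ 0.5633 -0.0015  0.1434] [ 0.5627 -0.002   0.1442]
((563.2026977539062, -1.6544157266616821), 15.764286041259766)
206 [0.6497 0.0078 0.1208] [0.678  0.0373 0.1452] [0.6639 0.0226 0.133 ] [0.6615 0.0208 0.1356]
1521 [ 0.4537 -0.2438  0.012 ] [ 0.559  -0.1358  0.0346] [ 0.5064 -0.1898  0.0233] [ 0.5045 -0.1857  0.016 ]
((506.5904846191406, -190.1232147216797), 54.33882141113281) 0.015949751893161546
379 [ 0.4752 -0.2159  0.1001] [ 0.5274 -0.1691  0.1175] [ 0.5013 -0.1925  0.1088] [ 0.5045 -0.1914  0.1104]
((499.97357177734375, -197.85186767578125), 30.655269622802734)
65 [ 0.4749 -0.2191  0.1207] [ 0.4909 -0.2043  0.1542] [ 0.4829 -0.2117  0.1374] [ 0.4829 -0.2112  0.1465]
[[64, 65, 70], [191, 97, 4], [98, 45, 8], [59, 57, 57], [208, 110, 19], [60, 63, 67], [63, 65, 68]]
```

```bash
cat >>h.py <<'E'
from scipy.spatial.transform import Rotation as Ro
def toplane(d,uv,z):
    uv=np.atleast_2d(uv).astype(float)
    D=np.c_[(uv[:,0]-d["cx"])/d["fx"],(uv[:,1]-d["cy"])/d["fy"],np.ones(len(uv))]@d["R"]
    C=-d["R"].T@d["t"]; return C+D*((z-C[2])/D[:,2])[:,None]
def tool(s):
    w,x,y,z=s["tool_rot"];return Ro.from_quat([x,y,z,w]).as_matrix()
E
python3 - <<'E'
from h import *
from rig import r
s=r.read_state();print(tool(s).round(3).tolist())
z=None
for n in["top","side"]:
    d=pickle.load(open(n+".pkl","rb"));W=cloud(d);hsv=cv2.cvtColor(d["img"],cv2.COLOR_RGB2HSV);z=W[...,2]
    a,b,c,e={"top":(340,270,395,325),"side":(360,190,420,280)}[n]
    m=np.zeros((480,640),np.uint8);m[b:e,a:c]=((hsv[...,0]<20)&(hsv[...,1]>170)&(hsv[...,2]>110))[b:e,a:c]
    m=cv2.resize(m*255,None,fx=1,fy=1)
    cs,h=cv2.findContours((m>0).astype(np.uint8),cv2.RETR_CCOMP,cv2.CHAIN_APPROX_NONE)
    for q,hh in zip(cs,h[0]):
        print(n,len(q),hh[3],cv2.boundingRect(q))
        if hh[3]>=0 and len(q)>5:
            P=toplane(d,q[:,0],.112)[:,:2]; print("hole",cv2.minEnclosingCircle(P.astype(np.float32)*1000),circ(P))
    # ring: top points by depth
    v,u=np.nonzero(m); P=toplane(d,np.c_[u,v],.112)[:,:2]
    if n=="top":
        c0=np.array([.507,-.19])
        best=None
        # outer contour excluding lever
        for q,hh in zip(cs,h[0]):
            if hh[3]<0 and len(q)>20:
                Q=toplane(d,q[:,0],.112)[:,:2];
                for _ in range(4):
                    rr=np.linalg.norm(Q-c0,axis=1);ang=np.degrees(np.arctan2(*(Q-c0).T[::-1]))%360
                    k=(abs(ang-222)>45); c0,R=circ(Q[k]); print("outer",c0,R,len(Q[k]))
        # paddle top at z .153
        q=max(cs,key=len)
        T=toplane(d,np.c_[u,v],.153)
        k=(np.abs(W[v,u,2]-.15)<.012);P=W[v,u][k];print("paddle",P.mean(0),cv2.minAreaRect((P[:,:2]*1000).astype(np.float32)))
        k2=(W[...,2]>.05)&(W[...,0]>.55)&(W[...,0]<.68)&(W[...,1]>-.15)&(W[...,1]<-.07)
        print("purple",W[k2].min(0),W[k2].max(0))
E
```

```text
[[0.914, -0.001, 0.406], [-0.406, -0.001, 0.914], [-0.0, -1.0, -0.002]]
top 89 -1 (356, 279, 30, 28)
top 30 0 (361, 285, 12, 12)
hole ((506.2030334472656, -190.60618591308594), 10.73414421081543) (array([ 0.50642623, -0.19049786]), np.float64(0.010019162390197235))
outer [ 0.50653794 -0.19042829] 0.020218765489022725 46
outer [ 0.50653313 -0.19043024] 0.020221705298383637 47
outer [ 0.50653313 -0.19043024] 0.020221705298383637 47
outer [ 0.50653313 -0.19043024] 0.020221705298383637 47
paddle [ 0.48313329 -0.21241507  0.15164328] ((483.30609130859375, -212.2383270263672), (19.640199661254883, 6.727332592010498), 44.80642318725586)
purple [ 0.60171589 -0.10809854  0.1008495 ] [ 0.63258784 -0.07749985  0.13691425]
side 102 -1 (374, 202, 25, 33)
side 4 0 (381, 226, 3, 3)
```

>>> step_arm:
  motion:
    - [[0,-6.2,0],[0,0,0],70]
    - [[0,-6.2,0],[0,0,0],70]
    - [[0,-6.2,0],[0,0,0],70]
    - [[0,-6.2,0],[0,0,0],70]
    - [[0,-6.2,0],[0,0,0],70]
    - [[0,-6.2,0],[0,0,0],70]
    - [[0,0,0],[0.006,0,-0.016],70]
    - [[0,0,0],[0.012,0,-0.032],70]

```text
clock: 0.82
tcp_pos: [0.2504, 0.4613, 0.249]
tool_rot: [0.702, -0.702, -0.083, 0.084]
wrist_force: [1.3, -0.3, -0.1]
gripper_width: 0.062
```

>>> step_arm:
  motion:
    - [[0,0,0],[0.0136,0,-0.036],70]
    - [[0,0,0],[0.0136,0,-0.036],70]
    - [[0,0,0],[0.0136,0,-0.036],70]
    - [[0,0,0],[0.0136,0,-0.036],70]
    - [[0,0,0],[0.0136,0,-0.036],70]
    - [[0,0,0],[0.0136,0,-0.036],70]
    - [[0,0,0],[0.0136,0,-0.036],70]
    - [[0,0,0],[0.0136,0,-0.036],70]

```text
clock: 1.48
tcp_pos: [0.4241, 0.203, 0.2498]
tool_rot: [0.702, -0.702, -0.082, 0.082]
wrist_force: [1.2, 0.2, 0.3]
gripper_width: 0.062
```

>>> step_arm:
  motion:
    - [[0,0,0],[0.0136,0,-0.036],70]
    - [[0,0,0],[0.0136,0,-0.036],70]
    - [[0,0,0],[0.0136,0,-0.036],70]
    - [[0,0,0],[0.0136,0,-0.036],70]
    - [[0,0,0],[0.0136,0,-0.036],70]
    - [[0,0,0],[0.0136,0,-0.036],70]
    - [[0,0,0],[0,0,0],70]
    - [[0,0,0],[0,0,0],70]

```text
clock: 2.15
tcp_pos: [0.553, 0.0115, 0.2488]
tool_rot: [0.703, -0.702, -0.08, 0.081]
wrist_force: [-0.2, 0.2, -0.1]
gripper_width: 0.0623
```

```bash
cat >>h.py <<'E'
def delta(s,target):
    return tool(s).T@(np.asarray(target)-s["tcp_pos"])
def psi(s):
    z=tool(s)[:,2];return np.degrees(np.arctan2(z[1],z[0]))
E
python3 - <<'E'
from h import *
from rig import r,snapshot
s=r.read_state();d=snapshot("wrist");pickle.dump(d,open("w1.pkl","wb"));cv2.imwrite("pics/w1.png",d["img"][:,:,::-1])
print(psi(s),tool(s)[:,1],delta(s,[.563,-.0017,.25]))
W=cloud(d);z=W[...,2]
m=(z>.138)&(z<.15)&(abs(W[...,0]-.563)<.04)&(abs(W[...,1])<.035)
P=W[m];print(len(P),P.min(0),P.max(0),cv2.minEnclosingCircle((P[:,:2]*1000).astype(np.float32)))
E
```

```text
103.05946994341598 [-2.30019846e-03  5.01709042e-04 -9.99997229e-01] [ 0.00673225 -0.00126065 -0.01512057]
2099 [ 0.54537871 -0.01706915  0.13806363] [0.57714038 0.01459401 0.14893204] ((561.1959228515625, -1.3858435153961182), 15.997010231018066)
```

View pics/w1.png

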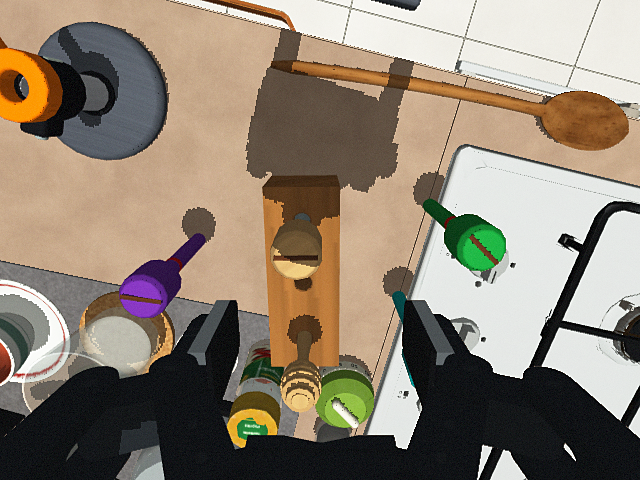

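>>> step_arm:
  motion:
    - [[0,0,0],[0.006,0,-0.015],70]
    - [[0,0,0],[0,0,0],70]
    - [[0,0,0],[0,0.02,0],70]
    - [[0,0,0],[0,0.03,0],70]
    - [[0,0,0],[0,0.03,0],70]
    - [[0,0,0],[0,0.026,0],70]
    - [[0,0,0],[0,0.017,0],70]
    - [[0,0,0],[0,0,0],70]

```text
clock: 2.87
tcp_pos: [0.5585, 0.0014, 0.122]
tool_rot: [0.703, -0.701, -0.079, 0.085]
wrist_force: [-0.1, 0.7, 0.1]
gripper_width: 0.062
```

```bash
python3 - <<'E'
from h import *
from rig import r,snapshot
s=r.read_state();print(s["clock"],s["tcp_pos"],psi(s),delta(s,[.5622,-.0015,.126]))
d=snapshot("wrist");cv2.imwrite("pics/w2.png",d["img"][:,:,::-1])
E
```

```text
2.8667 [0.55850629 0.00136204 0.12201321] 103.34460599123004 [ 0.00289704 -0.00402561 -0.00362365]
```

View pics/w2.png

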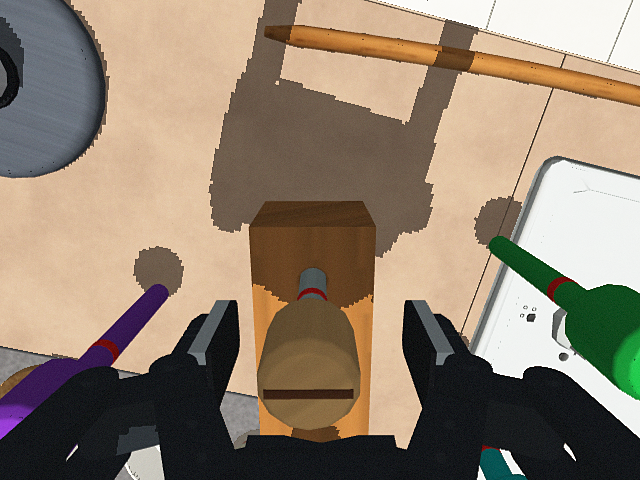

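>>> step_arm:
  motion:
    - [[0,0,0],[0.003,-0.003,-0.0035],70]
    - [[0,0,0],[0,0,0],70]
    - [[0,0,0],[0,0,0],70]

```text
clock: 3.17
tcp_pos: [0.5674, -0.0028, 0.1329]
tool_rot: [-0.702, 0.703, 0.083, -0.08]
wrist_force: [0.2, 0.0, -0.1]
gripper_width: 0.0618
```

```bash
python3 - <<'E'
from h import *
from rig import r,snapshot
s=r.read_state();print(s["clock"],s["tcp_pos"],psi(s),tool(s)[:,1],delta(s,[.5622,-.0015,.126]))
E
```

```text
3.1667 [ 0.56736808 -0.00283764  0.13290674] 103.26666161977765 [ 5.22250047e-03 -4.76843702e-04 -9.99986249e-01] [-0.00475746  0.00687902  0.00249941]
```

>>> step_arm:
  motion:
    - [[0,0,0],[0,0,0],70]
    - [[0,0,0],[0,0,0],70]

```text
clock: 3.33
tcp_pos: [0.5662, -0.0028, 0.1312]
tool_rot: [-0.702, 0.703, 0.082, -0.081]
wrist_force: [-0.5, 0.1, 0.4]
gripper_width: 0.0621
```

>>> step_arm:
  motion:
    - [[0,0,0],[0,0,0],70]

```text
clock: 3.42
tcp_pos: [0.5659, -0.0028, 0.1307]
tool_rot: [-0.702, 0.702, 0.082, -0.081]
wrist_force: [-0.0, -0.2, 0.3]
gripper_width: 0.0624
```

>>> step_arm:
  motion:
    - [[0,0,0],[0,0,0],70]
    - [[0,0,0],[0,0,0],70]

```text
clock: 3.58
tcp_pos: [0.5656, -0.0027, 0.13]
tool_rot: [0.702, -0.702, -0.082, 0.082]
wrist_force: [-0.3, -0.5, -0.7]
gripper_width: 0.062
```

>>> step_arm:
  motion:
    - [[0,0,0],[0,0,0],70]
    - [[0,0,0],[0,0,0],70]
    - [[0,0,0],[0,0,0],70]
    - [[0,0,0],[0,0,0],70]
    - [[0,0,0],[0,0,0],70]
    - [[0,0,0],[0,0,0],70]

```text
clock: 4.08
tcp_pos: [0.5657, -0.0027, 0.13]
tool_rot: [0.702, -0.702, -0.082, 0.082]
wrist_force: [0.1, -0.5, -0.1]
gripper_width: 0.0622
```

```bash
python3 - <<'E'
from h import *
from rig import r,snapshot
s=r.read_state();print(s["clock"],s["tcp_pos"],psi(s),tool(s)[:,1],delta(s,[.5622,-.0015,.126]))
d=snapshot("wrist");pickle.dump(d,open("w3.pkl","wb"));cv2.imwrite("pics/w3.png",d["img"][:,:,::-1])
W=cloud(d);z=W[...,2]
m=(z>.138)&(z<.15)&(abs(W[...,0]-.563)<.04)&(abs(W[...,1])<.035)
P=W[m];print(len(P),P.min(0),P.max(0),cv2.minEnclosingCircle((P[:,:2]*1000).astype(np.float32)))
E
```

```text
4.0833 [ 0.5656523  -0.00270566  0.12997545] 103.26143378717111 [-7.98732966e-06  9.44255610e-05 -9.99999996e-01] [-0.00308372  0.0039756   0.00196508]
9114 [ 0.54462048 -0.03499106  0.13800321] [0.5829638  0.0349942  0.14998218] ((564.1300048828125, 1.656300663948059), 36.86208724975586)
```

View pics/w3.png

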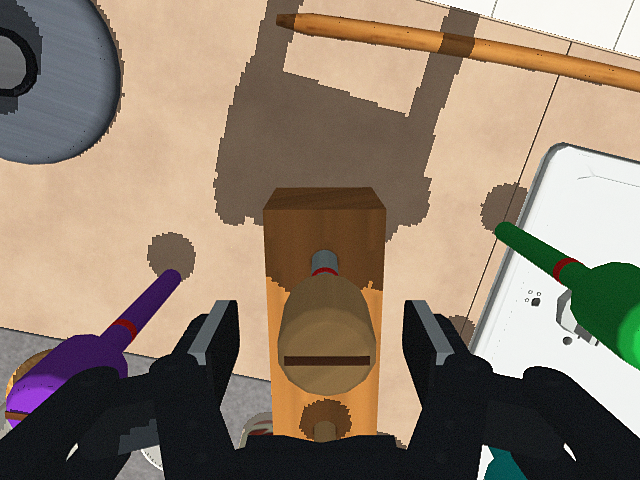

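>>> step_arm:
  motion:
    - [[0,0,0],[-0.003,0.004,0.002],70]
    - [[0,0,0],[0,0,0],70]
    - [[0,0,0],[0,0,0],70]
    - [[0,0,0],[0,0,0],70]
    - [[0,0,0],[0,0,0],255]
    - [[0,0,0],[0,0,0],255]
    - [[0,0,0],[0,0,0],255]
    - [[0,0,0],[0,0,0],255]
  squeeze: 60

```text
clock: 4.8
tcp_pos: [0.5625, -0.0015, 0.1264]
tool_rot: [-0.702, 0.702, 0.082, -0.081]
wrist_force: [1.7, -0.0, 2.1]
gripper_width: 0.031
```

>>> step_arm:
  motion:
    - [[0,0,0],[0,0,0],255]
    - [[0,0,0],[0,0,0],255]
    - [[0,0,0],[0,0,0],255]
    - [[0,0,0],[0,0,0],255]

```text
clock: 5.13
tcp_pos: [0.5625, -0.0015, 0.1264]
tool_rot: [-0.702, 0.702, 0.082, -0.081]
wrist_force: [0.7, 0.4, 1.9]
gripper_width: 0.0304
```

```bash
python3 - <<'E'
from h import *
from rig import r,snapshot
s=r.read_state();print(s["clock"],s["tcp_pos"],psi(s),tool(s)[:,1],s["gripper_width"],s["wrist_force"],s["ft_torque"])
d=snapshot("wrist");cv2.imwrite("pics/w4.png",d["img"][:,:,::-1])
d=snapshot("side");pickle.dump(d,open("s4.pkl","wb"));cv2.imwrite("pics/s4.png",cv2.resize(d["img"][190:345,250:430,::-1],None,fx=4,fy=4))
E
```

```text
5.1333 [ 0.5625067  -0.00151734  0.12638302] 103.25966524720438 [ 7.96845920e-04 -1.01474167e-04 -9.99999677e-01] 0.03041525342315929 [0.68732962 0.3545461  1.8884583 ] [-0.07684591 -0.063671    0.02522743]
```

View pics/w4.png

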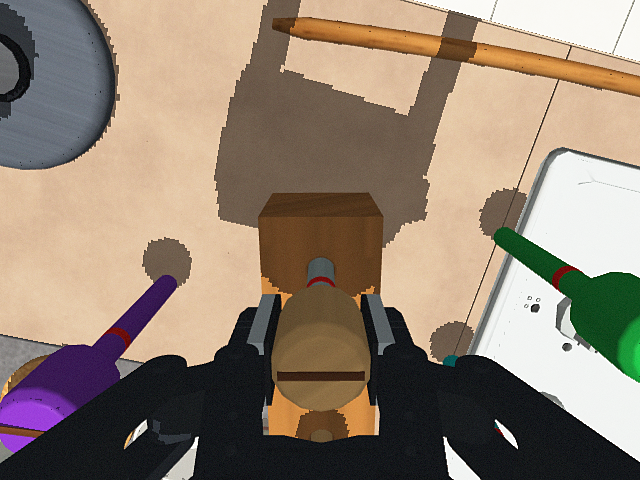

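View pics/s4.png

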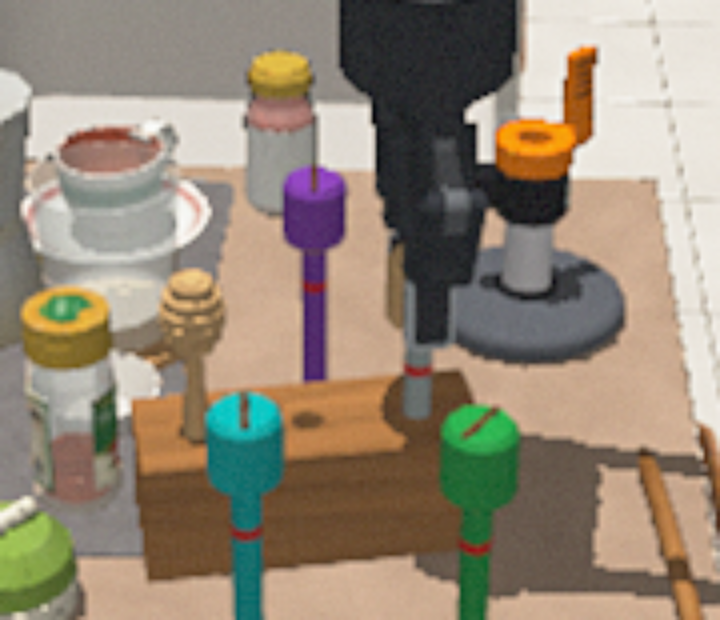

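```bash
python3 - <<'E'
from h import *
from rig import r
s=r.read_state();d=pickle.load(open("s4.pkl","rb"))
T=tool(s);p=s["tcp_pos"]
for f in(.016,.03):
  for x in(-.011,0,.011):print(f,x,((proj(d,p+T@[x,.019,f])-[250,190])*4).round(0))
print("tcp axis",[((proj(d,[p[0],p[1],zz])-[250,190])*4).round(0).tolist() for zz in(.062,.084,.112)])
for n in("side","s4"):
    q=pickle.load(open(n+".pkl","rb"));W=cloud(q);im=q["img"].astype(int)
    v,u=np.mgrid[280:292,345:365];m=(im[280:292,345:365,0]>im[280:292,345:365,1]+70);print(n,u[m].mean(),v[m].mean(),m.sum(),((u[m].mean()-250)*4,(v[m].mean()-190)*4))
    # stem centre
    row=int(v[m].mean())+5; print(im[row,345:365].sum(1))
E
```

```text
0.016 -0.011 [448. 340.]
0.016 0 [424. 342.]
0.016 0.011 [400. 344.]
0.03 -0.011 [454. 357.]
0.03 0 [430. 359.]
0.03 0.011 [406. 361.]
tcp axis [[414.0, 406.0], [415.0, 366.0], [417.0, 315.0]]
side 354.1818181818182 282.3636363636364 11 (np.float64(416.72727272727275), np.float64(369.4545454545455))
[394 400 385 382 398 377 317 289 307 312 302 291 303 250 258 337 318 379
 423 425]
s4 354.0 282.4166666666667 12 (np.float64(416.0), np.float64(369.66666666666674))
[435 366 175 218 207 225 277 308 331 316 325 324 285 211 225 217 216 220
 219 212]
```

>>> step_arm:
  motion:
    - [[0,0,0],[0,-0.01,0],255]
    - [[0,0,0],[0,-0.02,0],255]
    - [[0,0,0],[0,-0.03,0],255]
    - [[0,0,0],[0,-0.03,0],255]
    - [[0,0,0],[0,-0.03,0],255]
    - [[0,0,0],[0,-0.03,0],255]
    - [[0,0,0],[0,-0.02,0],255]
    - [[0,0,0],[0,-0.01,0],255]

```text
clock: 5.9
tcp_pos: [0.5628, -0.0014, 0.3102]
tool_rot: [-0.702, 0.703, 0.084, -0.08]
wrist_force: [0.1, 0.0, -0.8]
gripper_width: 0.0305
```

>>> step_arm:
  motion:
    - [[0,0,0],[-0.0072,0,-0.0125],255]
    - [[0,0,0],[-0.0151,0,-0.0265],255]
    - [[0,0,0],[-0.0151,0,-0.0265],255]
    - [[0,0,0],[-0.0151,0,-0.0265],255]
    - [[0,0,0],[-0.0151,0,-0.0265],255]
    - [[0,0,0],[-0.0151,0,-0.0265],255]
    - [[0,0,0],[-0.01,0,-0.0173],255]
    - [[0,0,0],[-0.0051,0,-0.0087],255]

```text
clock: 6.57
tcp_pos: [0.5049, -0.1925, 0.3045]
tool_rot: [0.703, -0.702, -0.08, 0.082]
wrist_force: [0.5, 0.3, -1.5]
gripper_width: 0.0303
```

>>> step_arm:
  motion:
    - [[0,0,0],[0,0,0],255]
    - [[0,0,0],[0,0,0],255]
    - [[0,0,0],[0,0,0],255]
    - [[0,0,0],[0,0,0],255]
    - [[0,0,0],[0,0,0],255]
    - [[0,0,0],[0,0,0],255]
    - [[0,0,0],[0,0,0],255]
    - [[0,0,0],[0,0,0],255]

```text
clock: 7.23
tcp_pos: [0.5064, -0.19, 0.3061]
tool_rot: [0.702, -0.702, -0.082, 0.082]
wrist_force: [-0.2, 0.2, -1.8]
gripper_width: 0.0306
```

```bash
python3 - <<'E'
from h import *
from rig import r,snapshot
s=r.read_state();print(s["clock"],s["tcp_pos"],psi(s),tool(s)[:,1],s["gripper_width"],s["wrist_force"],s["ft_torque"],s["joint_positions"].round(3) if hasattr(s["joint_positions"],'round') else s["joint_positions"])
for n in("side","top","wrist"):
    d=snapshot(n);pickle.dump(d,open(n+"5.pkl","wb"))
    im=d["img"]
    if n=="side": im=cv2.resize(im[120:280,320:480],None,fx=3.7,fy=3.7,interpolation=cv2.INTER_CUBIC)
    if n=="top": im=cv2.resize(im[220:340,300:440],None,fx=4,fy=4,interpolation=cv2.INTER_CUBIC)
    cv2.imwrite(f"pics/{n}5.png",im[:,:,::-1])
E
```

```text
7.2333 [ 0.50643644 -0.18995182  0.30607173] 103.3013453379076 [ 1.70329832e-04  4.27134848e-05 -9.99999985e-01] 0.030633516726143832 [-0.18392657  0.21011748 -1.78198859] [-0.02014428 -0.07597402 -0.01012033] [-0.464  0.063  1.287  0.     1.792 -2.267]
```

View pics/side5.png

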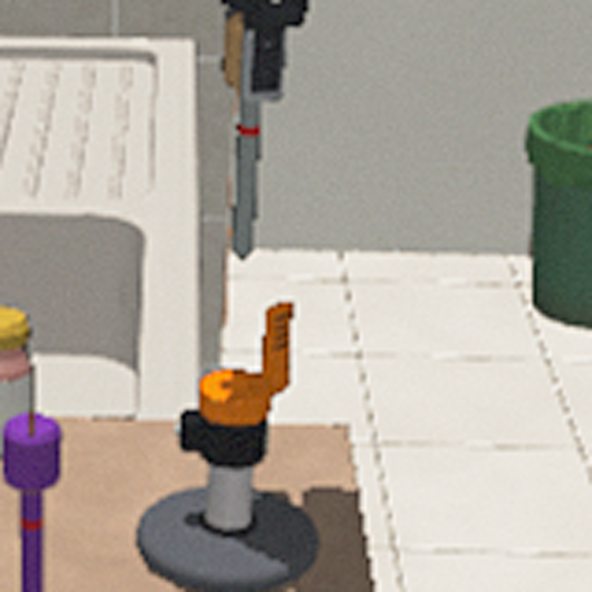

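View pics/wrist5.png

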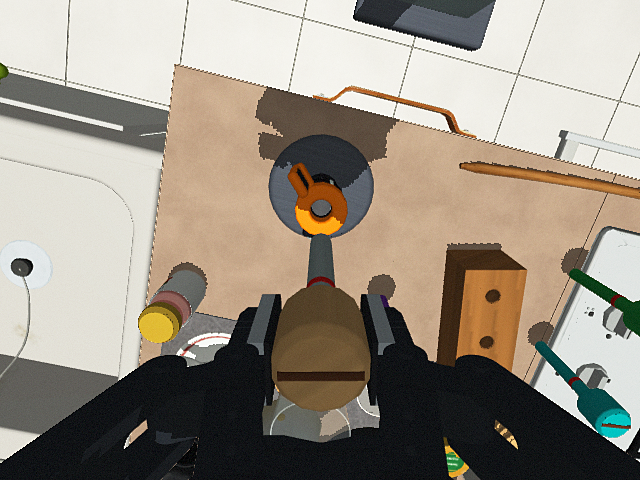

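View pics/top5.png

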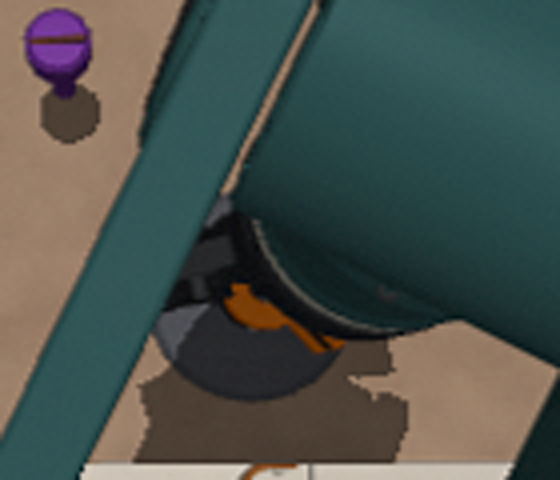

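```bash
cat > al.py <<'E'
from h import *
def stem(d,zlo,zhi,c,name):
    W=cloud(d);z=W[...,2]
    m=(z>zlo)&(z<zhi)&(abs(W[...,0]-c[0])<.02)&(abs(W[...,1]-c[1])<.02)
    P=W[m]
    from scipy.optimize import least_squares
    C=-d["R"].T@d["t"]
    def f(p):
        x=p[0]+p[2]*(P[:,2]-zlo);y=p[1]+p[3]*(P[:,2]-zlo);return np.hypot(P[:,0]-x,P[:,1]-y)-.0065
    o=least_squares(f,[c[0],c[1],0,0],loss="soft_l1",f_scale=.001)
    print(name,len(P),o.x.round(4),"rms",np.sqrt((f(o.x)**2).mean()).round(4),"zmin",P[:,2].min())
def ring(d,name):
    hsv=cv2.cvtColor(d["img"],cv2.COLOR_RGB2HSV)
    m=((hsv[...,0]<22)&(hsv[...,1]>170)&(hsv[...,2]>90)).astype(np.uint8)
    cs,h=cv2.findContours(m,cv2.RETR_CCOMP,cv2.CHAIN_APPROX_NONE)
    for q,hh in zip(cs,h[0]):
        if len(q)<12: continue
        P=toplane(d,q[:,0],.112)[:,:2]
        if np.linalg.norm(P.mean(0)-[.506,-.19])<.03: print(name,len(q),hh[3],circ(P),cv2.minEnclosingCircle((P*1000).astype(np.float32)))
if __name__=="__main__":
    for n in("wrist","side"):
        d=pickle.load(open(n+"5.pkl","rb"));stem(d,.2,.285,(.5064,-.19),n);ring(d,n)
E
python3 al.py
```

```text
wrist 1182 [ 0.5057 -0.1896 -0.0036 -0.0012] rms 0.0002 zmin 0.20003022745609716
wrist 190 -1 (array([ 0.49876707, -0.19521857]), np.float64(0.024231890458529717)) ((496.5920715332031, -196.2265625), 31.331937789916992)
wrist 57 667 (array([ 0.50314187, -0.19008266]), np.float64(0.008400771613683663)) ((503.39208984375, -190.21572875976562), 9.387859344482422)
wrist 49 667 (array([ 0.48372986, -0.21005033]), np.float64(0.006524554594694912)) ((483.652099609375, -209.83901977539062), 10.178238868713379)
side 249 [ 0.5054 -0.19   -0.0031 -0.0044] rms 0.0014 zmin 0.2008099218735629
side 95 -1 (array([ 0.50049581, -0.21732325]), np.float64(0.053831105620530915)) ((491.982421875, -220.35302734375), 84.0378189086914)
```

```bash
python3 - <<'E'
from h import *
d=pickle.load(open("side5.pkl","rb"));d0=pickle.load(open("side.pkl","rb"));im=d["img"].astype(int)
f=lambda p:((proj(d,p)-[320,120])*3.7).round(1).tolist()
for z in(.016,.05,.09,.112,.192,.264):print(z,"stand@top",f([.5065,-.1904,z]),"@wr",f([.5031,-.1901,z]))
# foot fit, ring fit in side
W=cloud(d0);z=W[...,2]
m=(z>.009)&(z<.022)&(np.hypot(W[...,0]-.506,W[...,1]+.19)<.07)&(W[...,0]>.43);hs=cv2.cvtColor(d0["img"],cv2.COLOR_RGB2HSV);m&=hs[...,2]<120
P=W[m];print(len(P),cv2.minEnclosingCircle((P[:,:2]*1000).astype(np.float32)))
m=(z>.03)&(z<.066)&(np.hypot(W[...,0]-.506,W[...,1]+.19)<.03);P=W[m];print("tube",len(P),P.mean(0),P.min(0),P.max(0))
# widths by row in side5: stem
for row in range(158,190,4):
    g=im[row,375:400].sum(1);print(row,g.tolist())
E
python3 - <<'E'
import cv2,pickle
d=pickle.load(open("side5.pkl","rb"))
cv2.imwrite("pics/side5b.png",cv2.resize(d["img"][145:275,350:425,::-1],None,fx=4.6*1.7,fy=4.6,interpolation=cv2.INTER_NEAREST))
E
```

```text
0.016 stand@top [223.9, 523.7] @wr [229.6, 524.1]
0.05 stand@top [226.7, 474.5] @wr [232.5, 475.0]
0.09 stand@top [230.1, 414.8] @wr [236.0, 415.2]
0.112 stand@top [232.0, 381.0] @wr [238.0, 381.5]
0.192 stand@top [239.3, 252.5] @wr [245.5, 252.9]
0.264 stand@top [246.3, 128.4] @wr [252.7, 128.7]
783 ((504.2989501953125, -185.43411254882812), 53.09136962890625)
tube 160 [ 0.50534111 -0.18053331  0.04668564] [ 0.49170112 -0.19501316  0.0302087 ] [ 0.51787935 -0.17404636  0.06459828]
158 [394, 396, 386, 389, 389, 401, 390, 435, 389, 197, 312, 313, 328, 323, 250, 367, 503, 488, 468, 488, 479, 479, 490, 470, 484]
162 [400, 385, 402, 403, 409, 400, 404, 456, 412, 220, 285, 321, 321, 324, 201, 334, 500, 485, 475, 476, 473, 480, 485, 471, 484]
166 [402, 415, 422, 403, 412, 404, 410, 471, 424, 250, 306, 317, 302, 288, 390, 497, 487, 484, 488, 470, 481, 489, 481, 483, 469]
170 [392, 403, 396, 402, 404, 415, 364, 411, 435, 275, 303, 318, 317, 278, 394, 492, 485, 484, 483, 478, 472, 487, 471, 477, 478]
174 [381, 394, 399, 403, 404, 419, 376, 428, 444, 274, 315, 307, 314, 250, 352, 500, 477, 472, 480, 472, 471, 481, 472, 484, 482]
178 [438, 444, 436, 427, 437, 423, 449, 376, 228, 305, 313, 321, 297, 223, 329, 493, 480, 479, 474, 474, 479, 466, 478, 474, 481]
182 [400, 402, 394, 400, 404, 405, 416, 358, 248, 315, 312, 320, 277, 387, 501, 478, 474, 483, 478, 481, 475, 482, 486, 482, 477]
186 [402, 403, 410, 395, 399, 377, 369, 371, 264, 320, 318, 305, 261, 379, 478, 453, 458, 465, 460, 469, 463, 462, 455, 455, 467]
```

View pics/side5b.png

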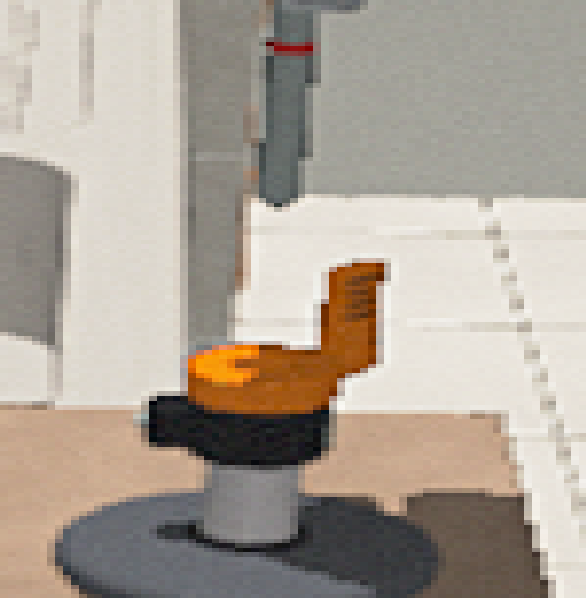

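>>> step_arm:
  motion:
    - [[0,0,0],[-0.001,0.01,-0.0002],255]
    - [[0,0,0],[0,0.02,0],255]
    - [[0,0,0],[0,0.02,0],255]
    - [[0,0,0],[0,0.014,0],255]
    - [[0,0,0],[0,0.006,0],255]
    - [[0,0,0],[0,0,0],255]
    - [[0,0,0],[0,0,0],255]
    - [[0,0,0],[0,0,0],255]

```text
clock: 8.05
tcp_pos: [0.5059, -0.191, 0.2373]
tool_rot: [-0.702, 0.703, 0.082, -0.081]
wrist_force: [-0.1, -0.1, -0.1]
gripper_width: 0.0304
```

>>> step_arm:
  motion:
    - [[0,0,0],[0,0,0],255]
    - [[0,0,0],[0,0,0],255]
    - [[0,0,0],[0,0,0],255]
    - [[0,0,0],[0,0,0],255]

```text
clock: 8.38
tcp_pos: [0.5056, -0.1908, 0.2365]
tool_rot: [-0.702, 0.703, 0.082, -0.081]
wrist_force: [0.3, -0.1, -0.6]
gripper_width: 0.0306
```

```bash
python3 - <<'E'
from h import *
from al import stem,ring
from rig import r,snapshot
s=r.read_state();print(s["clock"],s["tcp_pos"],psi(s),s["wrist_force"])
for n in("side","wrist"):
    d=snapshot(n);pickle.dump(d,open(n+"6.pkl","wb"))
    stem(d,.135,.215,(.5054,-.1903),n);ring(d,n)
    im=d["img"]
    if n=="side": im=cv2.resize(im[145:275,350:425],None,fx=4.6*1.7,fy=4.6,interpolation=cv2.INTER_NEAREST)
    cv2.imwrite(f"pics/{n}6.png",im[:,:,::-1])
E
```

```text
8.3833 [ 0.50557184 -0.1908315   0.2365198 ] 103.26178305183957 [ 0.34539005 -0.09914898 -0.61790417]
side 231 [ 0.5028 -0.1917  0.0204  0.0073] rms 0.0045 zmin 0.13512132276079122
side 96 -1 (array([ 0.50174779, -0.21838767]), np.float64(0.05445567602215334)) ((491.982421875, -220.35302734375), 84.0378189086914)
wrist 1213 [ 0.5047 -0.1908 -0.001   0.009 ] rms 0.0047 zmin 0.13505548381751475
wrist 60 -1 (array([ 0.53919437, -0.18253262]), np.float64(0.007041763456712763)) ((537.0084228515625, -183.19598388671875), 8.105575561523438)
wrist 313 -1 (array([ 0.49705121, -0.19589304]), np.float64(0.022093118677703655)) ((496.5437316894531, -196.4796142578125), 31.400911331176758)
wrist 67 668 (array([ 0.48491401, -0.20984379]), np.float64(0.0069547984837693136)) ((484.98358154296875, -209.4449005126953), 10.755293846130371)
```

View pics/side6.png

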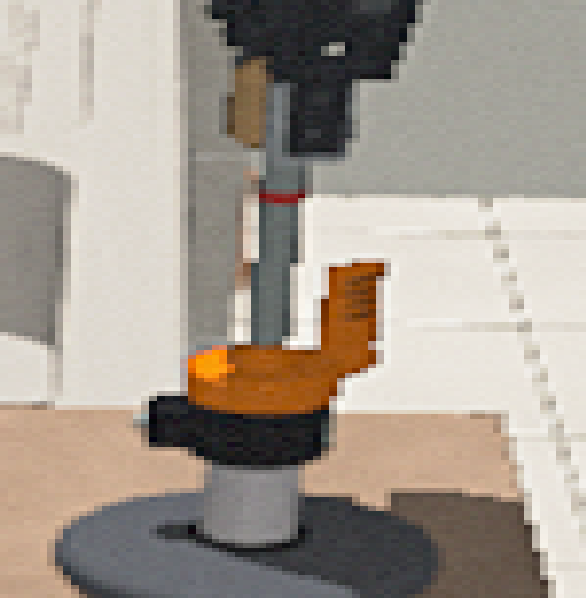

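View pics/wrist6.png

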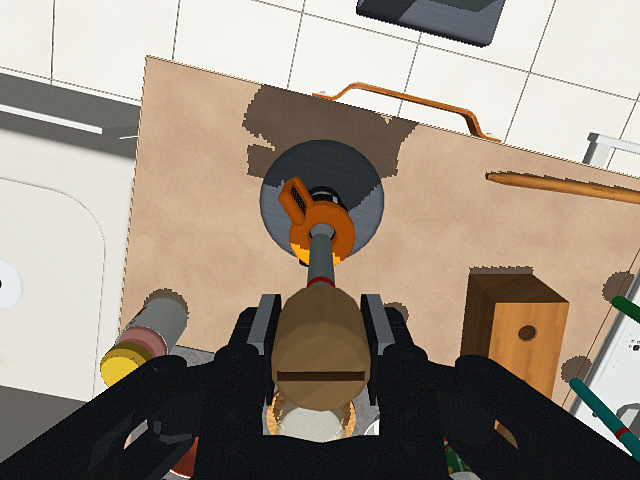

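>>> step_arm:
  motion:
    - [[0,0,0],[0,0.004,0],255]
    - [[0,0,0],[0,0.004,0],255]
    - [[0,0,0],[0,0.004,0],255]
    - [[0,0,0],[0,0.004,0],255]
    - [[0,0,0],[0,0.004,0],255]
    - [[0,0,0],[0,0,0],255]
    - [[0,0,0],[0,0,0],255]

```text
clock: 9.07
tcp_pos: [0.5052, -0.1906, 0.2154]
tool_rot: [0.703, -0.702, -0.081, 0.082]
wrist_force: [-0.6, -0.1, -0.6]
gripper_width: 0.0305
```

```bash
python3 - <<'E'
from h import *
from al import stem,ring
from rig import r,snapshot
s=r.read_state();print(s["clock"],s["tcp_pos"],psi(s),s["wrist_force"],s["ft_torque"])
for n in("side","wrist"):
    d=snapshot(n)
    im=d["img"]
    if n=="side": im=cv2.resize(im[145:275,350:425],None,fx=4.6*1.7,fy=4.6,interpolation=cv2.INTER_NEAREST)
    else: im=cv2.resize(im[150:300,240:400],None,fx=4,fy=4,interpolation=cv2.INTER_NEAREST)
    cv2.imwrite(f"pics/{n}7.png",im[:,:,::-1])
E
```

```text
9.0667 [ 0.50516833 -0.19063937  0.2154275 ] 103.26030102060018 [-0.6138027  -0.1131697  -0.61649745] [-0.00550943  0.01596297  0.04058245]
```

View pics/wrist7.png

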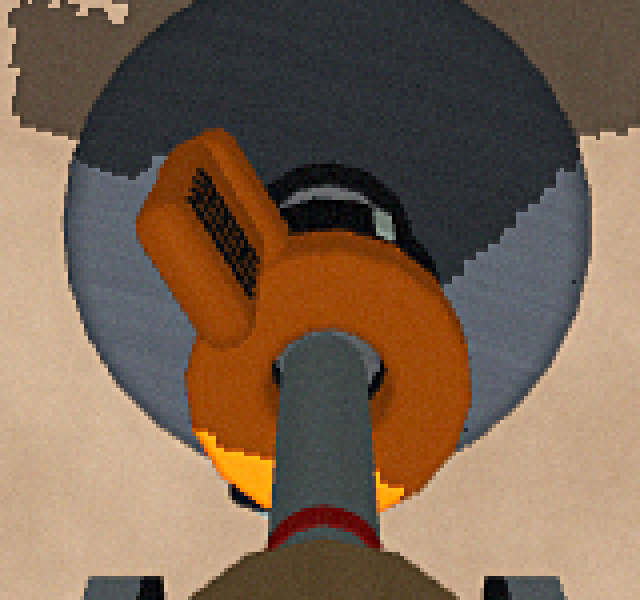

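>>> step_arm:
  motion:
    - [[0,0,0],[0,0.004,0.0005],255]
    - [[0,0,0],[0,0.006,0],255]
    - [[0,0,0],[0,0.006,0],255]
    - [[0,0,0],[0,0.006,0],255]
    - [[0,0,0],[0,0.004,0],255]
    - [[0,0,0],[0,0.002,0],255]
    - [[0,0,0],[0,0,0],255]
    - [[0,0,0],[0,0,0],255]

```text
clock: 9.83
tcp_pos: [0.5052, -0.1903, 0.1879]
tool_rot: [0.702, -0.702, -0.082, 0.082]
wrist_force: [0.1, 0.2, -0.8]
gripper_width: 0.0307
```

```bash
python3 - <<'E'
from h import *
from rig import r,snapshot
s=r.read_state();print(s["clock"],s["tcp_pos"],psi(s),s["wrist_force"],s["ft_torque"])
E
```

```text
9.8333 [ 0.50520729 -0.19027941  0.18788349] 103.25782759066034 [ 0.1317142   0.15046661 -0.81023709] [ 0.02259891  0.00093726 -0.00715967]
```

Free so far, negligible forces. Continue to about 3 mm above the mark.

>>> step_arm:
  motion:
    - [[0,0,0],[0,0.004,0],255]
    - [[0,0,0],[0,0.007,0],255]
    - [[0,0,0],[0,0.007,0],255]
    - [[0,0,0],[0,0.006,0],255]
    - [[0,0,0],[0,0.004,0],255]
    - [[0,0,0],[0,0.002,0],255]
    - [[0,0,0],[0,0,0],255]
    - [[0,0,0],[0,0,0],255]

```text
clock: 10.5
tcp_pos: [0.5052, -0.1903, 0.1579]
tool_rot: [0.702, -0.702, -0.082, 0.082]
wrist_force: [-0.1, 0.2, -1.1]
gripper_width: 0.0301
```

>>> step_arm:
  motion:
    - [[0,0,0],[0,0,0],255]
    - [[0,0,0],[0,0,0],255]
    - [[0,0,0],[0,0,0],255]
    - [[0,0,0],[0,0,0],255]

```text
clock: 10.83
tcp_pos: [0.5054, -0.1903, 0.1583]
tool_rot: [-0.702, 0.702, 0.082, -0.081]
wrist_force: [-0.7, -0.3, -1.5]
gripper_width: 0.0303
```

```bash
python3 - <<'E'
from h import *
from rig import r,snapshot
s=r.read_state();print(s["clock"],s["tcp_pos"],psi(s),s["wrist_force"],s["ft_torque"])
for n in("side","wrist"):
    d=snapshot(n);pickle.dump(d,open(n+"8.pkl","wb"))
    im=d["img"]
    if n=="side": im=cv2.resize(im[175:265,350:425],None,fx=8,fy=6.6,interpolation=cv2.INTER_CUBIC)
    else: im=cv2.resize(im[200:350,240:400],None,fx=4,fy=4,interpolation=cv2.INTER_CUBIC)
    cv2.imwrite(f"pics/{n}8.png",im[:,:,::-1])
E
```

```text
10.8333 [ 0.5054051  -0.19033835  0.15831662] 103.2643366846072 [-0.65716092 -0.33182892 -1.46804518] [-0.03953553 -0.00333615 -0.01735384]
```

View pics/wrist8.png

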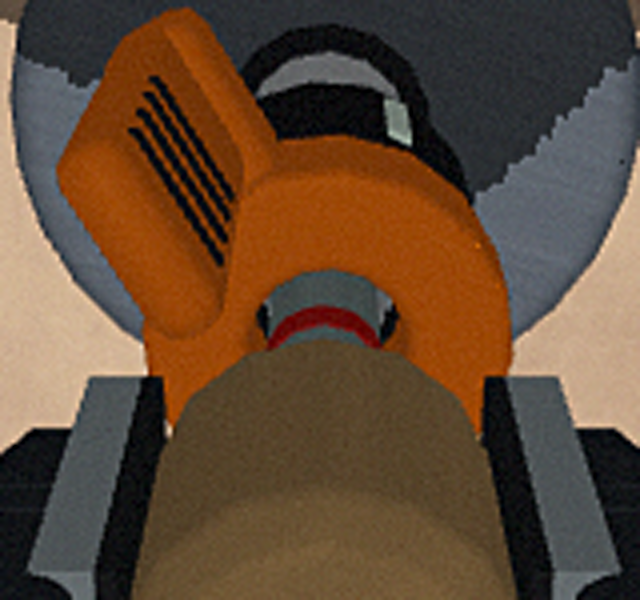

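View pics/side8.png

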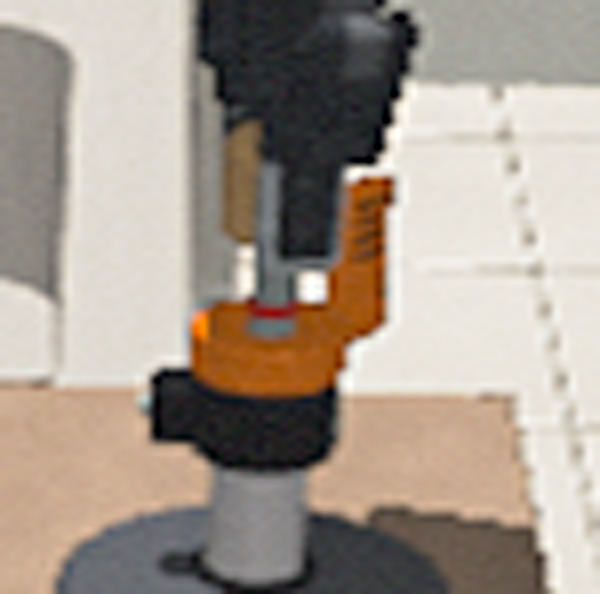

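```bash
cat > band.py <<'E'
from h import *
def band(d,name):
    W=cloud(d);h=cv2.cvtColor(d["img"],cv2.COLOR_RGB2HSV)
    near=np.hypot(W[...,0]-.5055,W[...,1]+.1903)<.012
    red=near&((h[...,0]<5)|(h[...,0]>174))&(h[...,1]>150)&(h[...,2]>50)&(W[...,2]>.1)&(W[...,2]<.14)
    P=W[red]
    if len(P): print(name,"red",len(P),"z pct",np.percentile(P[:,2],[0,5,50,95,100]).round(4))
    rr=np.hypot(W[...,0]-.5055,W[...,1]+.1903)
    o=(h[...,0]<22)&(h[...,0]>5)&(h[...,1]>170)&(rr>.010)&(rr<.017)&(W[...,2]>.1)&(W[...,2]<.12)
    print(name,"ring z",o.sum(),np.median(W[o][:,2]).round(4),np.percentile(W[o][:,2],[10,90]).round(4))
E
python3 -c "
from band import *
for n in('wrist8','side8','wrist5','side5'):
    try: band(pickle.load(open(n+'.pkl','rb')),n)
    except Exception as e: print(n,e)
d=pickle.load(open('wrist5.pkl','rb'));W=cloud(d);h=cv2.cvtColor(d['img'],cv2.COLOR_RGB2HSV)
P=W[(np.hypot(W[...,0]-.506,W[...,1]+.19)<.012)&((h[...,0]<5)|(h[...,0]>174))&(h[...,1]>150)];print(np.percentile(P[:,2],[0,3,50,97,100]))
"
```

```text
wrist8 red 130 z pct [0.1148 0.1165 0.1194 0.1219 0.1225]
wrist8 ring z 1339 0.1126 [0.1118 0.1134]
side8 red 7 z pct [0.116  0.116  0.1173 0.1188 0.1188]
side8 ring z 40 0.1121 [0.111  0.1132]
wrist5 ring z 897 0.1127 [0.1118 0.1136]
side5 ring z 60 0.1121 [0.1097 0.1138]
[0.26310039 0.26431081 0.26756715 0.32660739 0.32763191]
```

>>> step_arm:
  motion:
    - [[0,0,0],[0,0.002,0],255]
    - [[0,0,0],[0,0.002,0],255]
    - [[0,0,0],[0,0,0],255]
    - [[0,0,0],[0,0,0],255]
    - [[0,0,0],[0,0,0],255]
    - [[0,0,0],[0,0,0],255]
    - [[0,0,0],[0,0,0],255]
    - [[0,0,0],[0,0,0],255]

```text
clock: 11.6
tcp_pos: [0.5053, -0.1903, 0.1541]
tool_rot: [-0.702, 0.702, 0.082, -0.082]
wrist_force: [0.2, 0.7, -0.7]
gripper_width: 0.0305
```

```bash
cat > chk.py <<'E'
from band import *
from rig import r,snapshot
import sys
k=sys.argv[1]
s=r.read_state();print(s["clock"],np.round(s["tcp_pos"],4),psi(s).round(2),tool(s)[:,1].round(4),np.round(s["wrist_force"],2),np.round(s["ft_torque"],3),s["gripper_width"],np.round(s["joint_positions"],3))
for n in("wrist","side"):
    d=snapshot(n);pickle.dump(d,open(n+k+".pkl","wb"))
    try: band(d,n)
    except Exception as e: print(e)
    im=d["img"]
    if n=="side": im=cv2.resize(im[175:265,350:425],None,fx=8,fy=6.6,interpolation=cv2.INTER_CUBIC)
    else: im=cv2.resize(im[200:350,240:400],None,fx=4,fy=4,interpolation=cv2.INTER_CUBIC)
    cv2.imwrite(f"pics/{n}{k}.png",im[:,:,::-1])
E
python3 chk.py 9
```

```text
11.6 [ 0.5053 -0.1903  0.1541] 103.26 [ 2.e-04  0.e+00 -1.e+00] [ 0.19  0.67 -0.65] [0.059 0.049 0.003] 0.030459782543518183 [-0.465  0.104  1.545  0.     1.493 -2.267]
wrist red 134 z pct [0.1109 0.1124 0.1153 0.1177 0.1183]
wrist ring z 1276 0.1127 [0.1119 0.1134]
side red 8 z pct [0.1117 0.1117 0.1129 0.1147 0.1154]
side ring z 40 0.1118 [0.1103 0.1131]
```

>>> step_arm:
  motion:
    - [[0,3,0],[0,0,0],255]
    - [[0,5,0],[0,0,0],255]
    - [[0,5,0],[0,0,0],255]
    - [[0,5,0],[0,0,0],255]
    - [[0,5,0],[0,0,0],255]
    - [[0,4,0],[0,0,0],255]
    - [[0,0,0],[0,0,0],255]
    - [[0,0,0],[0,0,0],255]

```text
clock: 12.37
tcp_pos: [0.5058, -0.1904, 0.1542]
tool_rot: [-0.702, 0.702, -0.083, 0.084]
wrist_force: [1.7, 0.6, -1.8]
gripper_width: 0.03
```

```bash
python3 chk.py 10
```

```text
12.3667 [ 0.5058 -0.1904  0.1542] 76.37 [ 1.6e-03 -4.0e-04 -1.0e+00] [ 1.74  0.56 -1.82] [-0.058 -0.299 -0.009] 0.02998709630130944 [-0.465  0.104  1.544  0.     1.492 -1.798]
wrist red 134 z pct [0.1104 0.1124 0.1152 0.1177 0.1191]
wrist ring z 1493 0.1127 [0.1119 0.1134]
side red 9 z pct [0.1118 0.1122 0.1141 0.115  0.1151]
side ring z 34 0.1122 [0.1106 0.1132]
```

View pics/wrist10.png

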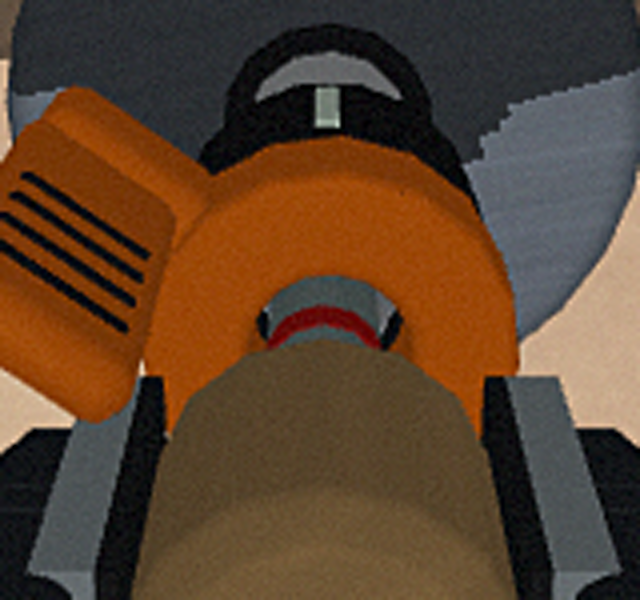

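>>> step_arm:
  motion:
    - [[0,3,0],[0,0,0],255]
    - [[0,5,0],[0,0,0],255]
    - [[0,5,0],[0,0,0],255]
    - [[0,5,0],[0,0,0],255]
    - [[0,5,0],[0,0,0],255]
    - [[0,5,0],[0,0,0],255]
    - [[0,3,0],[0,0,0],255]
    - [[0,0,0],[0,0,0],255]

```text
clock: 13.13
tcp_pos: [0.5054, -0.1907, 0.1542]
tool_rot: [-0.654, 0.654, -0.269, 0.269]
wrist_force: [0.6, -1.4, -1.0]
gripper_width: 0.0305
```

```bash
python3 chk.py 11
```

```text
13.1333 [ 0.5054 -0.1907  0.1542] 45.26 [ 5.e-04 -8.e-04 -1.e+00] [ 0.63 -1.42 -0.99] [-0.228 -0.231  0.098] 0.030495447874774453 [-4.650e-01  1.040e-01  1.544e+00 -1.000e-03  1.493e+00 -1.255e+00]
wrist red 135 z pct [0.1104 0.1124 0.1154 0.1179 0.1187]
wrist ring z 1498 0.1127 [0.1119 0.1134]
side red 7 z pct [0.1112 0.1113 0.1133 0.1155 0.1159]
side ring z 33 0.1123 [0.111  0.1135]
```

View pics/wrist11.png

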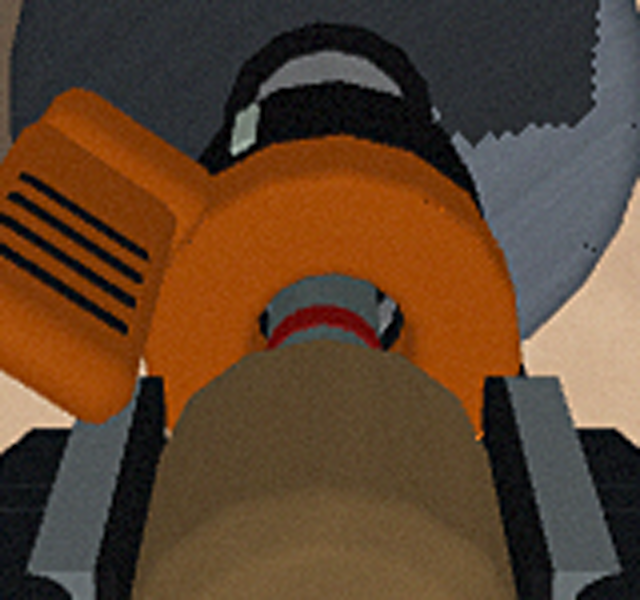

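>>> step_arm:
  motion:
    - [[0,3,0],[0,0,0],255]
    - [[0,4,0],[0,0,0],255]
    - [[0,4,0],[0,0,0],255]
    - [[0,4,0],[0,0,0],255]
    - [[0,3,0],[0,0,0],255]
    - [[0,0,0],[0,0,0],255]
    - [[0,0,0],[0,0,0],255]

```text
clock: 13.82
tcp_pos: [0.505, -0.1904, 0.1542]
tool_rot: [-0.604, 0.604, -0.367, 0.367]
wrist_force: [0.8, -1.0, 0.1]
gripper_width: 0.0302
```

```bash
python3 chk.py 12
```

```text
13.8167 [ 0.505  -0.1904  0.1542] 27.39 [-5.e-04 -3.e-04 -1.e+00] [ 0.79 -1.02  0.08] [-0.245  0.059  0.041] 0.030161482527240817 [-0.465  0.103  1.545 -0.     1.494 -0.943]
wrist red 136 z pct [0.1117 0.1127 0.1152 0.1175 0.1184]
wrist ring z 1475 0.1127 [0.1118 0.1134]
side red 8 z pct [0.1121 0.1124 0.1137 0.1156 0.1157]
side ring z 35 0.1119 [0.1109 0.1135]
```

View pics/wrist12.png

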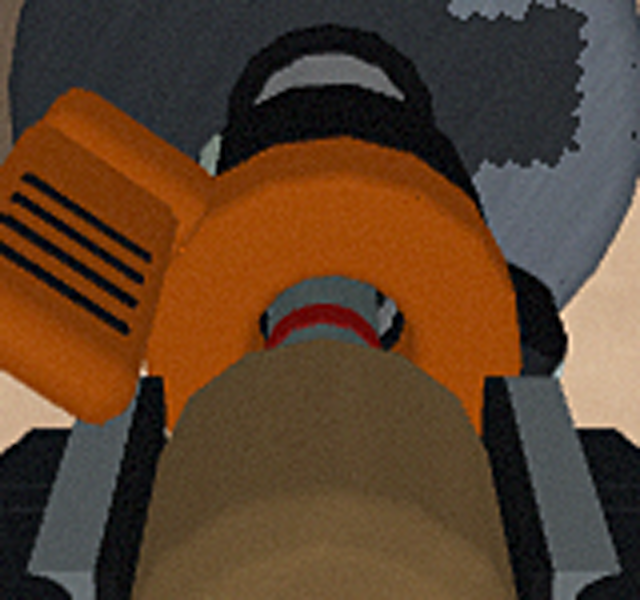

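>>> step_arm:
  motion:
    - [[0,2,0],[0,0,0],255]
    - [[0,2,0],[0,0,0],255]
    - [[0,0,0],[0,0,0],255]
    - [[0,0,0],[0,0,0],255]
    - [[0,0,0],[0,0,0],255]

```text
clock: 14.33
tcp_pos: [0.505, -0.1904, 0.1541]
tool_rot: [-0.591, 0.591, -0.389, 0.388]
wrist_force: [0.2, -1.8, 0.6]
gripper_width: 0.0303
```

```bash
python3 chk.py 13
```

```text
14.3333 [ 0.505  -0.1904  0.1541] 23.33 [-5.e-04 -2.e-04 -1.e+00] [ 0.22 -1.78  0.6 ] [-0.314  0.265  0.08 ] 0.030316241671276827 [-0.465  0.103  1.545 -0.     1.494 -0.872]
wrist red 138 z pct [0.1105 0.1122 0.1154 0.118  0.1188]
wrist ring z 1473 0.1126 [0.1118 0.1134]
side red 7 z pct [0.1114 0.1115 0.1133 0.115  0.1155]
side ring z 34 0.1123 [0.1112 0.113 ]
```

>>> step_arm:
  motion:
    - [[0,2,0],[0,0,0],255]
    - [[0,0,0],[0,0,0],255]
    - [[0,0,0],[0,0,0],255]
    - [[0,0,0],[0,0,0],255]

```text
clock: 14.77
tcp_pos: [0.5051, -0.1908, 0.1541]
tool_rot: [-0.583, 0.584, -0.399, 0.399]
wrist_force: [-1.3, -5.5, 1.6]
gripper_width: 0.0303
```

```bash
python3 chk.py 14
```

```text
14.7667 [ 0.5051 -0.1908  0.1541] 21.3 [-4.e-04 -9.e-04 -1.e+00] [-1.29 -5.47  1.62] [-0.577  0.434  0.106] 0.030320076749419136 [-4.660e-01  1.040e-01  1.545e+00 -1.000e-03  1.493e+00 -8.370e-01]
wrist red 142 z pct [0.1085 0.1124 0.1155 0.1176 0.118 ]
wrist ring z 1503 0.1127 [0.1119 0.1134]
side red 9 z pct [0.1115 0.1116 0.1149 0.1163 0.117 ]
side ring z 34 0.1123 [0.1113 0.1135]
```

View pics/wrist14.png

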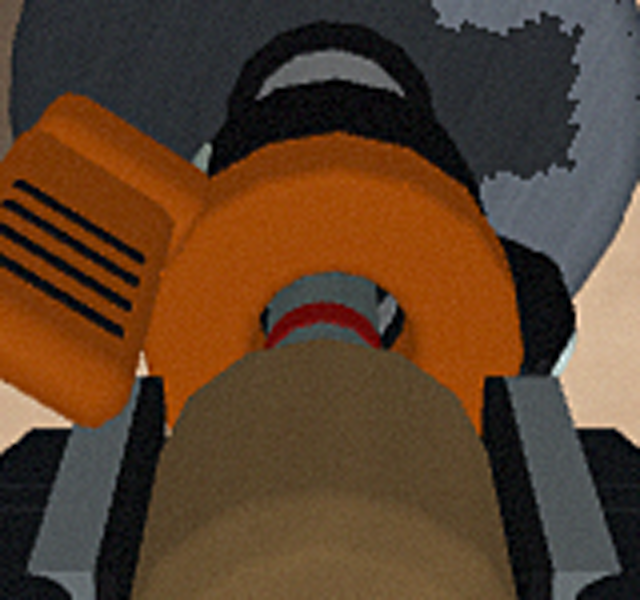

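```bash
cat > lev.py <<'E'
from h import *
import sys
for k in sys.argv[1:]:
    d=pickle.load(open(f"wrist{k}.pkl","rb"));W=cloud(d);h=cv2.cvtColor(d["img"],cv2.COLOR_RGB2HSV)
    o=(h[...,0]<22)&(h[...,0]>5)&(h[...,1]>170)
    rr=np.hypot(W[...,0]-.5045,W[...,1]+.1903)
    q=o&(W[...,2]>.149)&(W[...,2]<.157)&(rr<.06);P=W[q][:,:2]
    t=o&(W[...,2]>.108)&(W[...,2]<.116)&(rr<.0215)
    R=W[t][:,:2];c,rad=cv2.minEnclosingCircle((R*1000).astype(np.float32));c=np.array(c)/1000
    (cx,cy),sz,a=cv2.minAreaRect((P*1000).astype(np.float32))
    b=cv2.boxPoints(((cx,cy),sz,a));e=[b[1]-b[0],b[2]-b[1]];e=max(e,key=np.linalg.norm)
    m=np.array([cx,cy])/1000-[.5045,-.1903]
    w=(h[...,1]<40)&(h[...,2]>150)&(W[...,2]>.06)&(W[...,2]<.105)&(rr<.03)
    Wm=W[w][:,:2].mean(0) if w.any() else np.full(2,np.nan)
    f=lambda v:np.degrees(np.arctan2(v[1],v[0]))%360
    print(k,len(P),"ringc",c.round(4),"paddle c",np.round([cx,cy],1),np.round(sz,1),"dir",f(m).round(1),"edge",(f(e)%180).round(1),"white",w.sum(),f(Wm-[.5045,-.1903]).round(1))
E
python3 lev.py 9 10 11 12 13 14
```

```text
9 1209 ringc [ 0.5032 -0.1898] paddle c [ 481.3 -211.3] [20.   7.2] dir 222.1 edge 43.3 white 7 164.2
10 1208 ringc [ 0.5035 -0.1894] paddle c [ 490.9 -193.1] [59.4 10.7] dir 191.6 edge 55.2 white 8 164.2
11 1212 ringc [ 0.5039 -0.1889] paddle c [ 472.7 -194. ] [19.7  7.1] dir 186.6 edge 8.6 white 8 164.4
12 1217 ringc [ 0.5043 -0.1891] paddle c [ 472.9 -183.7] [ 7.2 19.8] dir 168.2 edge 171.6 white 0 nan
13 1205 ringc [ 0.5044 -0.1888] paddle c [ 473.5 -181.6] [ 7.1 19.9] dir 164.4 edge 165.7 white 0 nan
14 1214 ringc [ 0.5044 -0.1889] paddle c [ 473.4 -181.5] [ 7.3 19.8] dir 164.1 edge 168.5 white 0 nan
```

>>> step_arm:
  motion:
    - [[0,2,0],[0,0,0],255]
    - [[0,0,0],[0,0,0],255]
    - [[0,0,0],[0,0,0],255]
    - [[0,0,0],[0,0,0],255]

```text
clock: 15.2
tcp_pos: [0.5046, -0.1905, 0.1541]
tool_rot: [-0.576, 0.577, -0.41, 0.409]
wrist_force: [-3.0, -4.6, 2.5]
gripper_width: 0.0307
```

```bash
python3 chk.py 15; python3 lev.py 14 15
```

```text
15.2 [ 0.5046 -0.1905  0.1541] 19.27 [-1.5e-03 -3.0e-04 -1.0e+00] [-3.01 -4.63  2.45] [-0.552  0.678  0.178] 0.03065596826423683 [-4.660e-01  1.030e-01  1.545e+00 -1.000e-03  1.495e+00 -8.020e-01]
wrist red 138 z pct [0.1108 0.1123 0.1152 0.1177 0.1183]
wrist ring z 1410 0.1127 [0.1118 0.1134]
side red 7 z pct [0.1128 0.113  0.1136 0.115  0.1151]
side ring z 32 0.1122 [0.111  0.1132]
14 1214 ringc [ 0.5044 -0.1889] paddle c [ 473.4 -181.5] [ 7.3 19.8] dir 164.1 edge 168.5 white 0 nan
15 1220 ringc [ 0.5041 -0.1886] paddle c [ 473.2 -180.3] [ 7. 20.] dir 162.3 edge 166.0 white 0 nan
```

```bash
python3 - <<'E'
from h import *
out=[]
for k in("13","14","15"):
    d=pickle.load(open(f"wrist{k}.pkl","rb"));W=cloud(d);h=cv2.cvtColor(d["img"],cv2.COLOR_RGB2HSV)
    # rectify: resample world plane z=.085 (collar top?) into top-down view
    out.append(cv2.resize(d["img"][200:330,250:410],None,fx=2.4,fy=2.4,interpolation=cv2.INTER_CUBIC))
    rr=np.hypot(W[...,0]-.5045,W[...,1]+.1903)
    m=(W[...,2]>.07)&(W[...,2]<.1)&(rr>.022)&(rr<.04)&(h[...,2]<70)
    P=W[m][:,:2];a=np.degrees(np.arctan2(P[:,1]+.1903,P[:,0]-.5045));print(k,len(P),np.percentile(a,[5,50,95]))
    # pale shoe tip
    m=(h[...,2]>130)&(h[...,1]<60)&(W[...,2]>.07)&(W[...,2]<.105)&(rr<.045)
    P=W[m];print("pale",len(P),P.round(4).tolist()[:6])
cv2.imwrite("pics/shoe.png",cv2.resize(np.hstack(out[::2]),(768,312))[:,:,::-1])
E
```

```text
13 336 [ 2.56408217 15.71811887 21.05946528]
pale 23 [[0.4848, -0.1835, 0.0745], [0.4844, -0.1838, 0.0759], [0.4849, -0.1837, 0.0756], [0.4841, -0.1844, 0.0763], [0.4849, -0.1831, 0.0792], [0.4851, -0.1835, 0.0795]]
14 384 [-0.12037045 15.10812387 21.69712764]
pale 35 [[0.4845, -0.1827, 0.077], [0.4847, -0.1832, 0.0769], [0.4851, -0.1831, 0.0768], [0.4848, -0.1834, 0.0782], [0.4841, -0.1848, 0.0764], [0.4849, -0.1831, 0.0806]]
15 431 [-1.42670427 15.88858944 87.96979885]
pale 22 [[0.4843, -0.182, 0.0763], [0.484, -0.1829, 0.0754], [0.4845, -0.1826, 0.0759], [0.4846, -0.1825, 0.078], [0.4843, -0.1823, 0.0824], [0.4844, -0.1822, 0.084]]
```

View pics/shoe.png

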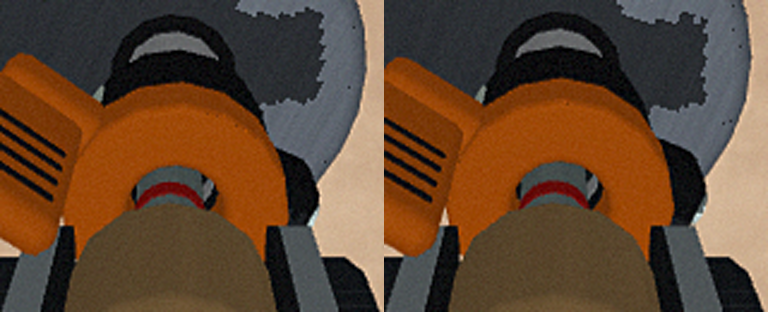

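```bash
python3 - <<'E'
from h import *
out=[]
for k in("12","13","14","15"):
    d=pickle.load(open(f"wrist{k}.pkl","rb"));im=d["img"]
    out.append(cv2.resize(im[250:310,360:410],None,fx=7,fy=7,interpolation=cv2.INTER_NEAREST))
cv2.imwrite("pics/shoe2.png",cv2.resize(np.vstack([np.hstack(out[:2]),np.hstack(out[2:])]),(600,720))[:600,:,::-1]) if 0 else cv2.imwrite("pics/shoe2.png",cv2.resize(np.hstack(out),(800,240),interpolation=cv2.INTER_AREA)[:,:,::-1])
def ps(k):
    d=pickle.load(open(f"wrist{k}.pkl","rb"));W=cloud(d);g=d["img"].astype(int).sum(2)
    rr=np.hypot(W[...,0]-.5045,W[...,1]+.1903)
    v,u=np.mgrid[0:480,0:640]
    m=(W[...,2]>.07)&(W[...,2]<.108)&(rr>.0235)&(rr<.045)&(u>350)&(v<292)&(g<330)
    P=W[m];print(k,len(P),P.min(0).round(4),P.max(0).round(4),P[:,2].mean().round(4))
    # upper edge of shoe (its flank facing up in image): boundary angle
    a=np.degrees(np.arctan2(P[:,1]+.1903,P[:,0]-.5045));
    for lo,hi in((.026,.029),(.029,.032),(.032,.035)):
        s=(np.hypot(P[:,0]-.5045,P[:,1]+.1903)>lo)&(np.hypot(P[:,0]-.5045,P[:,1]+.1903)<hi)
        if s.sum()>3: print("   ",lo,s.sum(),np.percentile(a[s],[0,5,50,95,100]).round(1))
for k in("11","12","13","14","15"):ps(k)
E
```

```text
11 1 [ 0.5327 -0.1819  0.0831] [ 0.5327 -0.1819  0.0831] 0.0831
12 246 [ 0.5268 -0.1873  0.0721] [ 0.5358 -0.1811  0.0931] 0.0866
    0.026 118 [ 6.4  7.5 16.7 18.9 20.1]
    0.029 68 [ 6.7  8.1 14.3 16.7 16.9]
13 318 [ 0.5263 -0.1896  0.0717] [ 0.5355 -0.1813  0.0935] 0.0871
    0.026 146 [ 1.5  4.1 15.7 19.1 20. ]
    0.029 76 [ 3.4  5.5 13.8 16.5 17.4]
14 354 [ 0.5263 -0.191   0.0725] [ 0.5354 -0.1811  0.0937] 0.0876
    0.026 163 [-1.5  1.2 14.3 18.9 20.1]
    0.029 87 [ 0.4  2.2 13.6 16.7 18.2]
15 378 [ 0.5262 -0.1916  0.0721] [ 0.5379 -0.1811  0.0932] 0.0875
    0.026 166 [-2.5  0.3 13.8 19.3 20.1]
    0.029 75 [-1.4  0.5 13.7 16.5 16.7]
    0.032 13 [-0.3 -0.3  2.2  4.3  4.5]
```

View pics/shoe2.png

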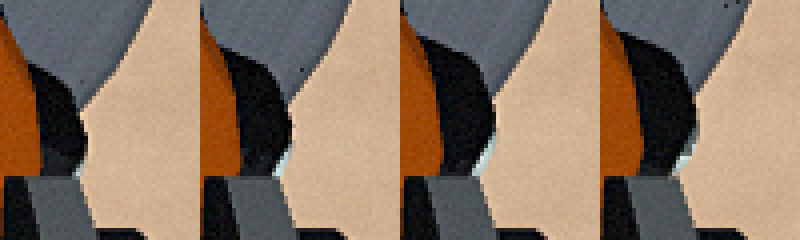

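>>> step_arm:
  motion:
    - [[0,2,0],[0,0,0],255]
    - [[0,0,0],[0,0,0],255]
    - [[0,0,0],[0,0,0],255]
    - [[0,0,0],[0,0,0],255]

```text
clock: 15.63
tcp_pos: [0.5043, -0.1903, 0.1541]
tool_rot: [-0.569, 0.57, -0.42, 0.419]
wrist_force: [-3.8, -4.1, 2.2]
gripper_width: 0.0306
```

```bash
cat > shoe.py <<'E'
from h import *
import sys
for k in sys.argv[1:]:
    d=pickle.load(open(f"wrist{k}.pkl","rb"));W=cloud(d);g=d["img"].astype(int).sum(2)
    rr=np.hypot(W[...,0]-.5045,W[...,1]+.1903);v,u=np.mgrid[0:480,0:640]
    m=(W[...,2]>.07)&(W[...,2]<.108)&(rr>.026)&(rr<.032)&(u>350)&(v<292)&(g<330)
    P=W[m];a=np.degrees(np.arctan2(P[:,1]+.1903,P[:,0]-.5045));q=rr[m]
    print("shoe",k,np.percentile(a[q<.029],[90,95,98]).round(1),np.percentile(a[q>.029],[90,95,98]).round(1))
E
python3 chk.py 16; python3 lev.py 15 16; python3 shoe.py 14 15 16
```

```text
15.6333 [ 0.5043 -0.1903  0.1541] 17.28 [-2.2e-03  2.0e-04 -1.0e+00] [-3.84 -4.07  2.21] [-0.433  0.789  0.219] 0.03062734040676791 [-4.660e-01  1.030e-01  1.545e+00 -1.000e-03  1.495e+00 -7.670e-01]
wrist red 141 z pct [0.1115 0.1125 0.1152 0.1178 0.1185]
wrist ring z 1356 0.1127 [0.1118 0.1134]
side red 8 z pct [0.1123 0.1125 0.1139 0.1158 0.1163]
side ring z 32 0.1122 [0.1112 0.1128]
15 1220 ringc [ 0.5041 -0.1886] paddle c [ 473.2 -180.3] [ 7. 20.] dir 162.3 edge 166.0 white 0 nan
16 1246 ringc [ 0.5038 -0.1883] paddle c [ 472.9 -179.3] [ 7.2 19.8] dir 160.8 edge 165.5 white 0 nan
shoe 14 [18.6 18.9 19.3] [16.3 16.7 17.2]
shoe 15 [18.7 19.3 19.6] [16.3 16.5 16.6]
shoe 16 [18.5 18.9 19.6] [16.1 16.8 17. ]
```

View pics/wrist16.png

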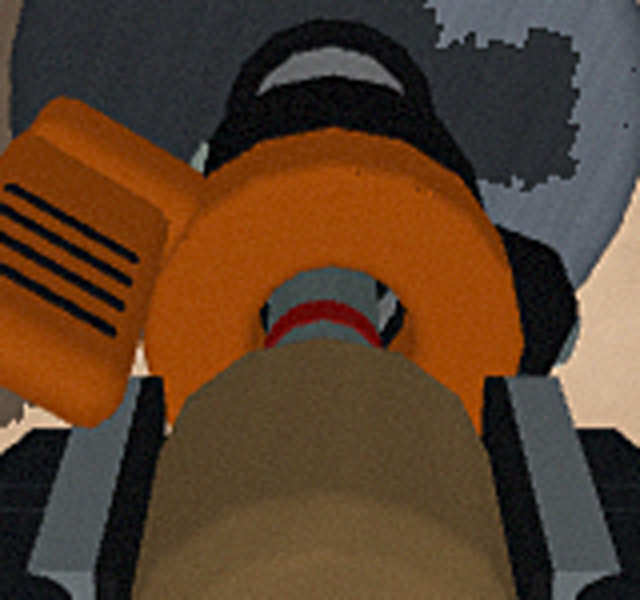

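```bash
python3 - <<'E'
from h import *
g=lambda k:cv2.cvtColor(pickle.load(open(f"side{k}.pkl","rb"))["img"],cv2.COLOR_RGB2GRAY).astype(np.float32)
ref=g("11")
def ecc(a,b,box):
    x0,y0,x1,y1=box
    w=np.eye(2,3,dtype=np.float32)
    try:
        cc,w=cv2.findTransformECC(a[y0:y1,x0:x1],b[y0:y1,x0:x1],w,cv2.MOTION_TRANSLATION,(3,200,1e-6),None,3);return w[:,2].round(2),round(cc,3)
    except Exception as e:return None
for k in("9","10","12","13","14","15","16"):
    b=g(k);print(k,"foot",ecc(ref,b,(350,240,412,283)),"shoe",ecc(ref,b,(362,226,378,244)),"tube",ecc(ref,b,(372,244,392,266)),"static",ecc(ref,b,(270,250,340,330)))
from rig import snapshot
d=snapshot("top");pickle.dump(d,open("top16.pkl","wb"));cv2.imwrite("pics/top16.png",cv2.resize(d["img"][220:340,300:440,::-1],None,fx=5,fy=5,interpolation=cv2.INTER_CUBIC))
# shoe-edge comparison in wrist: stabilised overlay
E
```

```text
9 foot (array([-0.07, -0.03], dtype=float32), 0.98) shoe (array([-0.03,  0.02], dtype=float32), 1.0) tube (array([-0.01, -0.04], dtype=float32), 0.992) static (array([0., 0.], dtype=float32), 1.0)
10 foot (array([ 0.03, -0.02], dtype=float32), 0.972) shoe (array([-0.  ,  0.02], dtype=float32), 1.0) tube (array([ 0.03, -0.04], dtype=float32), 0.993) static (array([-0., -0.], dtype=float32), 1.0)
12 foot (array([-0.09, -0.06], dtype=float32), 0.985) shoe (array([-0.01, -0.01], dtype=float32), 1.0) tube (array([-0.02,  0.01], dtype=float32), 0.99) static (array([-0.01,  0.  ], dtype=float32), 1.0)
13 foot (array([-0.08, -0.06], dtype=float32), 0.982) shoe (array([-0.02, -0.  ], dtype=float32), 1.0) tube (array([-0.01,  0.01], dtype=float32), 0.99) static (array([-0.  ,  0.01], dtype=float32), 1.0)
14 foot (array([-0.05, -0.04], dtype=float32), 0.981) shoe (array([-0.06, -0.03], dtype=float32), 0.999) tube (array([-0.01,  0.01], dtype=float32), 0.99) static (array([-0.01, -0.  ], dtype=float32), 1.0)
15 foot (array([0.19, 0.03], dtype=float32), 0.978) shoe (array([0.17, 0.02], dtype=float32), 0.993) tube (array([0.22, 0.08], dtype=float32), 0.981) static (array([-0.01, -0.  ], dtype=float32), 1.0)
16 foot (array([0.43, 0.12], dtype=float32), 0.965) shoe (array([ 0.29, -0.01], dtype=float32), 0.992) tube (array([0.47, 0.22], dtype=float32), 0.945) static (array([-0.01,  0.01], dtype=float32), 1.0)
```

View pics/top16.png

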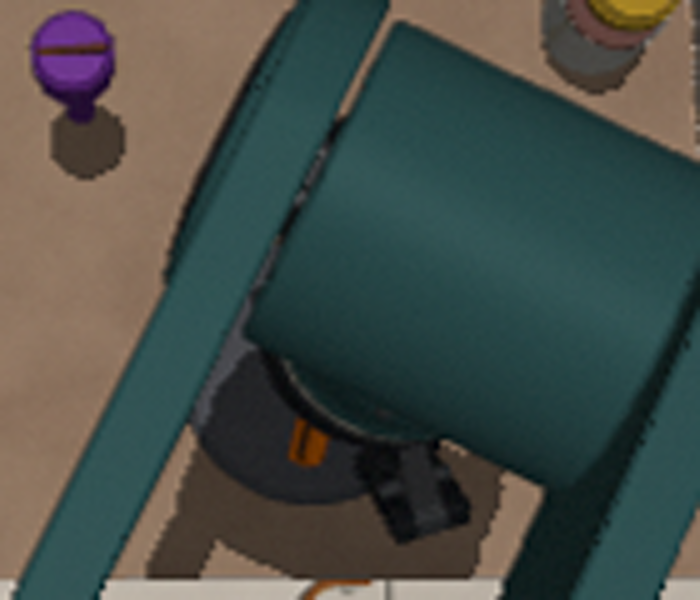

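>>> step_arm:
  motion:
    - [[0,0,0],[0,0,0],255]
    - [[0,0,0],[0,0,0],255]
    - [[0,0,0],[0,0,0],255]
    - [[0,0,0],[0,0,0],255]
    - [[0,0,0],[0,0,0],255]
    - [[0,0,0],[0,0,0],255]
    - [[0,0,0],[0,0,0],255]
    - [[0,0,0],[0,0,0],255]

```text
clock: 16.45
tcp_pos: [0.5043, -0.1903, 0.1541]
tool_rot: [-0.569, 0.57, -0.42, 0.419]
wrist_force: [-3.9, -3.4, 2.8]
gripper_width: 0.0304
```

```bash
python3 chk.py 17; python3 lev.py 16 17; python3 - <<'E'
from h import *
# paddle angle rel. to stand from top camera: open vs now
for k in("top","top16"):
    d=pickle.load(open(k+".pkl","rb"));W=cloud(d);h=cv2.cvtColor(d["img"],cv2.COLOR_RGB2HSV)
    m=(h[...,0]<22)&(h[...,1]>150)&(h[...,2]>60)&(W[...,2]>.14)&(W[...,2]<.16)&(np.hypot(W[...,0]-.506,W[...,1]+.19)<.06)
    P=W[m];v=P.mean(0)[:2];print(k,m.sum(),P.mean(0).round(4),"dir from top-cam axis",np.degrees(np.arctan2(v[1]+.1904,v[0]-.5063))%360)
g=lambda k:cv2.cvtColor(pickle.load(open(f"side{k}.pkl","rb"))["img"],cv2.COLOR_RGB2GRAY).astype(np.float32)
for bx in((350,240,412,283),(362,226,378,244)):
    x0,y0,x1,y1=bx
    for a,b in(("11","17"),("16","17")):
        cc,w=cv2.findTransformECC(g(a)[y0:y1,x0:x1],g(b)[y0:y1,x0:x1],np.eye(2,3,dtype=np.float32),0,(3,200,1e-6),None,3);print(bx,a,b,w[:,2])
E
```

```text
16.45 [ 0.5043 -0.1903  0.1541] 17.28 [-2.3e-03  2.0e-04 -1.0e+00] [-3.87 -3.39  2.78] [-0.391  0.791  0.123] 0.030388885281194798 [-4.660e-01  1.030e-01  1.545e+00 -1.000e-03  1.495e+00 -7.670e-01]
wrist red 138 z pct [0.1108 0.1124 0.1153 0.1177 0.1183]
wrist ring z 1347 0.1127 [0.1118 0.1135]
side red 6 z pct [0.1124 0.1124 0.1129 0.1154 0.1154]
side ring z 30 0.1123 [0.1109 0.1133]
16 1246 ringc [ 0.5038 -0.1883] paddle c [ 472.9 -179.3] [ 7.2 19.8] dir 160.8 edge 165.5 white 0 nan
17 1225 ringc [ 0.5039 -0.1886] paddle c [ 472.8 -179.4] [ 7.3 19.8] dir 161.1 edge 166.0 white 0 nan
top 46 [ 0.4834 -0.212   0.1512] dir from top-cam axis 223.2380095975458
top16 25 [ 0.4706 -0.1792  0.1516] dir from top-cam axis 162.6031469592096
(350, 240, 412, 283) 11 17 [0.42418796 0.12636814]
(350, 240, 412, 283) 16 17 [0.00265064 0.00074777]
(362, 226, 378, 244) 11 17 [ 0.29507706 -0.01031497]
(362, 226, 378, 244) 16 17 [0.00869266 0.00622262]
```

View pics/side17.png

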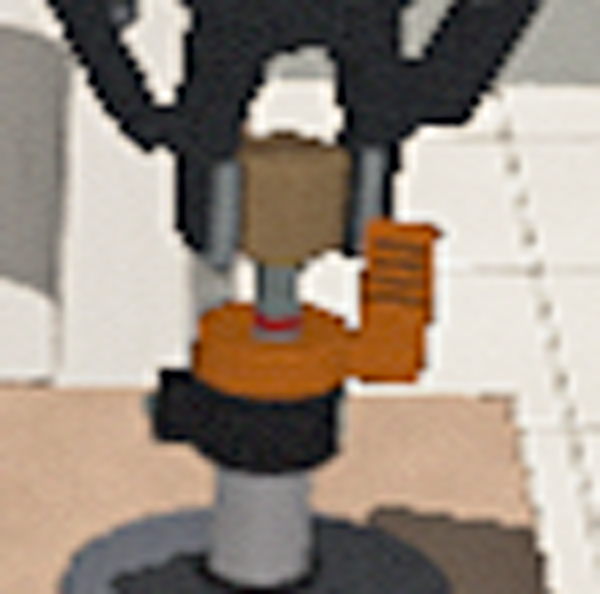

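```bash
python3 -c "
from rig import r
print(r.job_done()); s=r.read_state(); print(s['clock'],s['tcp_pos'],s['gripper_width'])"
```

```text
the job is handed in; nothing more can be done
None
the job is handed in; nothing more can be done
```

The column is in the stand's tube at its mark, the orange lever is swept closed, and the arm is still holding the column. I handed the job in at about 16.5 s.

**What I did:** I took the wooden-headed column out of the block with a 60 N grip and lowered it into the bore, which went in with almost no force. At the mark I turned the hand 86° clockwise, and a finger pushed the lever until it stopped moving relative to the hand.

**Last checks:**
- **Height:** The wrist camera puts the red band's lower edge at 112.8 mm and the ring's top at 112.7 mm. The arm's own position gives the mark at 111.7 mm, so it is level to within about half a millimetre.
- **Lever:** It turned about 60° and stands over the white line: the cameras put it at 161–166° and the line at 164°. From there the push force jumped from 1.8 to about 5.6 N and the lever began to lag the hand. I took that as the hard stop.
- **Steadiness:** Over the last 0.7 s before handing in, nothing moved and the force stayed steady.

**What was off:**
- **Stand shift:** After the lever reached its stop I turned the hand about 4° too far. That pushed the loose stand about 1 mm towards the robot and may have turned it about 1°. A light push remains on the lever.
- **Camera disagreement:** The wrist camera differed from the top and side cameras by 2–3 mm on where the stand is, so I aimed between them.
- **Lever angle:** The exact closing angle is only known to about 2–3°.

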